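# Free the jammed cover plug and load the nut nest

### The job

The yellow cover plug is jammed in the nut nest: take its black handle, rock it from side to side (across the yellow bar) until both brass jaws have let go, lift it out and lay it in the blue tray. Then drop every brass nut that is on the table into the nest's pockets, one nut to a pocket, lying flat on the bottom, and finally press the green button fully down, leaving the red button and the other things alone.

Things in the scene. Friction and masses are not known exactly. Their poses are not given: they have to be found in the camera images.
- nest: aluminium nut nest fixed to the table, a block 184 x 100 x 50 mm (local x, y, z); origin under its centre on the table. Six round pockets, 31 mm wide and 15 mm deep, open in its top with their centres at local (x, y) = (70, 0), (34, 19), (34, -19), (-34, 19), (-34, -19), (-70, 0) mm (blue bottoms); in the middle, a slot 22 mm wide (x) holds the plug's foot between two brass jaws that slide along local y
- jaw_left (a joint): brass jaw on the nest's +y side, m: 0 = closed against the plug's stem, 0.010 = fully back (stop). Sliding takes about 20 N at the jaw and it stays where it is pushed. Each jaw's lip overhangs the plug's foot by about 5 mm: the plug cannot be pulled straight up until both jaws stand back 0.005 or more. Tilting the plug by about 10 to 14 degrees towards +y drives this jaw back
- jaw_right (a joint): the same for the jaw on the nest's -y side; it is driven back by tilting the plug towards -y
- plug_grip (a point): grip point in the black square handle (24 x 24 mm, red band at its top) of the jammed cover plug, 22 mm below the handle's top. Plug z points up along its stem; x along its yellow cover bar (160 x 34 x 5 mm, its top 24 mm below this point). The plug starts upright in the nest, its axes along the nest's, its bar covering the pockets. It weighs about 0.3 kg; whole height 102 mm
- plug_foot (a point): centre of the plug's rounded (octagonal) foot, 26 mm across, 20 mm long in x; 67 mm below plug_grip on the plug's axis, 13 mm above its underside. In the nest the plug rocks about this point, about its x axis; the stem is 16 mm thick (y)
- tray: blue open tray fixed to the table, 208 x 168 mm outside (x, y), walls 4 mm thick and 26 mm high, floor 4 mm; origin under its centre. On the left or the right; the nuts lie on a black rubber mat (200 x 170 x 3 mm) on the other side
- start (a joint): green push button, pressed travel in m: 0 = up, 0.006 = fully down; sprung, about 5 N
- start_top (a point): centre of the top face of the green button (28 mm wide), which is pressed straight down
- stop (a joint): red push button like the green one: not to be pressed
- stop_top (a point): centre of the top face of the red button
- nut1_center (a point): centre of brass hex nut 1 (may be absent): 24 mm across flats, 27.7 mm across corners, 16 mm high, 40 g; z is its thread axis (either way up is the same), flats face local x and every 60 degrees from it. In a pocket it stands 1 mm proud, its centre 43 mm above the table
- nut2_center (a point): centre of brass hex nut 2 (may be absent): 24 mm across flats, 27.7 mm across corners, 16 mm high, 40 g; z is its thread axis (either way up is the same), flats face local x and every 60 degrees from it. In a pocket it stands 1 mm proud, its centre 43 mm above the table
- nut3_center (a point): centre of brass hex nut 3 (may be absent): 24 mm across flats, 27.7 mm across corners, 16 mm high, 40 g; z is its thread axis (either way up is the same), flats face local x and every 60 degrees from it. In a pocket it stands 1 mm proud, its centre 43 mm above the table
- nut4_center (a point): centre of brass hex nut 4 (may be absent): 24 mm across flats, 27.7 mm across corners, 16 mm high, 40 g; z is its thread axis (either way up is the same), flats face local x and every 60 degrees from it. In a pocket it stands 1 mm proud, its centre 43 mm above the table
- nut5_center (a point): centre of brass hex nut 5 (may be absent): 24 mm across flats, 27.7 mm across corners, 16 mm high, 40 g; z is its thread axis (either way up is the same), flats face local x and every 60 degrees from it. In a pocket it stands 1 mm proud, its centre 43 mm above the table
- nut6_center (a point): centre of brass hex nut 6 (may be absent): 24 mm across flats, 27.7 mm across corners, 16 mm high, 40 g; z is its thread axis (either way up is the same), flats face local x and every 60 degrees from it. In a pocket it stands 1 mm proud, its centre 43 mm above the table
- bolt: small loose bolt standing on its 18 mm round head, 34 mm tall, on the nut mat; leave alone; origin under its centre
- wrench: steel wrench lying at the far side; leave alone
- screwdriver: screwdriver lying at the far side; leave alone
- oil: oil bottle, 56 mm wide, 140 mm tall, at the far side; leave alone
- bearing: steel ring, 52 mm wide, 18 mm tall, between nest and robot; leave alone
- capcup: grey cup 70 mm wide, 60 mm tall, at the far side; leave alone
There are look-alikes about, which are no part of the job. Leave any purple look-alike of the part that bears nut3_center alone.

How it is judged (in metres and radians):
On the way, in this order (a step that is already met when the one before it is completed fails the run):
1. the cover plug is out of the nest and let go within the tray (x of plug_grip in the frame of tray between -0.1 and 0.1 m and y of plug_grip in the frame of tray between -0.088 and 0.088 m and x of plug_foot in the frame of tray between -0.1 and 0.1 m and y of plug_foot in the frame of tray between -0.084 and 0.084 m and z of plug_foot in the frame of tray below 0.06 m and z of plug_grip in the frame of tray below 0.1 m and contact force between plug and the fingers below 0.1 N), for 0.2 s.
2. every nut lies flat in a pocket, one to a pocket (x of nut1_center in the frame of nest between -0.09 and 0.09 m and y of nut1_center in the frame of nest between -0.045 and 0.045 m and (x of nut1_center in the frame of nest above 0.02 m or x of nut1_center in the frame of nest below -0.02 m) and z of each of nut1_center, nut2_center, nut3_center, nut4_center, nut5_center, nut6_center in the frame of nest below 0.045 m and x of nut2_center in the frame of nest between -0.09 and 0.09 m and y of nut2_center in the frame of nest between -0.045 and 0.045 m and (x of nut2_center in the frame of nest above 0.02 m or x of nut2_center in the frame of nest below -0.02 m) and x of nut3_center in the frame of nest between -0.09 and 0.09 m and y of nut3_center in the frame of nest between -0.045 and 0.045 m and (x of nut3_center in the frame of nest above 0.02 m or x of nut3_center in the frame of nest below -0.02 m) and x of nut4_center in the frame of nest between -0.09 and 0.09 m and y of nut4_center in the frame of nest between -0.045 and 0.045 m and (x of nut4_center in the frame of nest above 0.02 m or x of nut4_center in the frame of nest below -0.02 m) and x of nut5_center in the frame of nest between -0.09 and 0.09 m and y of nut5_center in the frame of nest between -0.045 and 0.045 m and (x of nut5_center in the frame of nest above 0.02 m or x of nut5_center in the frame of nest below -0.02 m) and x of nut6_center in the frame of nest between -0.09 and 0.09 m and y of nut6_center in the frame of nest between -0.045 and 0.045 m and (x of nut6_center in the frame of nest above 0.02 m or x of nut6_center in the frame of nest below -0.02 m)), for 0.2 s.
3. the green button is pressed fully down with the nuts in place (all of step 2 and value of joint start above 0.0045 m), for 0.05 s.
At the end, for the whole second after the job is handed in: the plug rests within the tray (handle and foot points inside its walls, standing or lying), every nut present lies flat on the bottom of its own pocket (centre under 45 mm above the table), and the green button was then pressed at least 4.5 mm (all of step 1 and all of step 2 and linear speed of plug below 0.03 m/s); the robot touches nothing.
It fails at once if another thing on the table was moved by more than 40 mm (distance of any of bolt, wrench, screwdriver, oil, bearing, capcup from where it was at the start of the episode above 0.04 m).
It fails at once if the red button was pressed (value of joint stop above 0.003 m).
Of nut1, nut2, nut3, nut4, nut5, nut6 only 4 to 6 are there at a start; the rules pass over those that are not, and their reading is None.
At some moment in a run one of nut1, nut2, nut3, nut4, nut5, nut6 may be knocked a few centimetres aside while the robot is not near it.
Once in a run the grip may slacken for a moment while it holds something.
It also fails if it takes over 210 s, if anything falls off the work surface, if the arm or the gripper's body presses on something with over 40 N, if the wrist force passes 120 N, or if a joint passes its speed limit or range.

### The arm

A 6-joint arm with a two-finger parallel gripper is mounted at the origin on the work surface. World frame = base frame: x ahead of the robot, y to its left, z up, the work surface at z = 0. Lengths are in mm, angles in rad, forces in N, time in s.
With the tool pointing down it reaches from about 400 to 925 mm from the base axis. Payload 12.5 kg.
Tool frame: the origin (TCP) lies at the very end of the fingers, on their centre line; the grasp point (between the pads) lies 19 mm behind it; z points along the fingers, y is the line along which they close (so a half turn about z gives the same grasp; the last joint's range is limited). The gripper opens to 95 mm and grips with 3 to 60 N. Pads are 20 mm wide; open, the fingers measure 119 mm over their backs; the gripper's body (75 mm by 180 mm) begins 59 mm behind the grasp point.
Start: joints at [-1.321, 0.491, 1.559, -0, 1.092, -0.106], TCP at [217.736, -585.865, 214.661] pointing down, gripper open.
Joint ranges: [-3.1, 3.1], [-0.84, 2.19], [0.05, 2.79], [-1.13, 4.28], [0.06, 2.93], [-2.69, 2.69]. Speed limits (rad/s): [2.22, 2.22, 2.79, 3.14, 3.14, 3.14].

### API

Orientations are given as [roll, pitch, yaw] about the fixed x, y, z axes, in that order (R = Rz(yaw) Ry(pitch) Rx(roll)).
In Python, from cell import * gives the robot as it stands.
- The arm moves only by the tool jog_arm, never from a script. Its argument "targets" is a list of rows, each an object with "turn": the turn, a rotation vector about the world's x, y, z in degrees, a list of three; "slide": the shift along the world's x, y, z in mm, a list of three; "claw": the opening in per cent of the stroke, from 0 (shut) to 100 (fully open). In form: [{"turn": [wx, wy, wz], "slide": [x, y, z], "claw": claw}, ...]. A call has 1 to 5 rows; each row shifts and turns the commanded pose from where the row before left it; what a row does not reach is not made up. A row lasts 1/8 s, in which the tool goes at most 62.5 mm and 10.7 degrees, less where a joint would pass 70% of its speed; a pose out of reach is approached as far as the arm can. A call with a gripper value outside its range is refused whole. The fingers move at their own pace and stop on an object; the grip force is fixed at half the most. Time passes only in rows, so rows that do not move let the fingers close. It gives the time, the measured TCP pose, the force, the opening and the grip force at its end, in the units of the state.
- state(): the state, without advancing time (a new reading comes with each control period).
- read_camera(name): name is "scene" or "top" or "wrist"; returns a dict with "frame" (400x640x3 uint8, blue, green, red), "mtx" (3x3 intrinsics, pixels), "R" (3x3) and "t" (3): a world point X has camera coordinates R X + t. Camera axes: x right, y down, z forward; pixel columns grow to the right and rows downward; lengths in mm; the calibration is good to about 2 mm. A picture is of the moment at which its call begins. There is no depth.
- job_done(): hands the job in; it is judged then, once.
Trained networks look in the newest picture that a camera, given by its name, has taken for a name from the list of things; names that differ only in an ending like _2 or _b are one class to them, and where a whole thing is asked for, a point or a joint stands for the part that bears it (a point fixed in the world has none). Each returns a list of dicts, best first, with "conf" (0 to 1); they miss things now and then, are a little off and sometimes report something else, mostly with a low value. They report only what shows in the picture. A call takes as long as a camera call. They do not tell look-alikes from the thing itself.
- look_for(query, camera): "xy" ([column, row] in pixels, amid what is visible of it).
The state is a dict: "t": time; "joints": joint angles; "qvel": joint speeds; "tau": joint torques, N m; "eef_pos": TCP position; "tcp_rot": TCP orientation; "ft_force": force on the tool from outside, world axes, zero at the start; "moment": the same for the moment, N m; "opening": opening from 0.0 (shut) to 1.0 (fully open); "grip_force": force on a finger pad.
Only numpy, scipy, OpenCV 4.12 (cv2) and the standard library are available. Lean on these libraries where they do the work, as an engineer would, in place of code of your own. Each camera call takes 0.05 s, during which the arm holds its last target. There are 200 camera calls.

## Working session

There is one attempt and no reset: what is moved stays moved. The work goes in short steps, Python scripts to look and compute and a tool call to move; the robot and the scene stay as the last step left them, time stands still between calls to the robot, and variables do not carry over. Pictures are saved under pics/ and viewed, at most 14 in all, crops included, and the job is handed in when it is done.

Besides the shell and the picture viewer there is one more tool, called after ">>>" as name(argument=value, ...) on one line, values as JSON. jog_arm: Moves the arm, as the interface text tells. Its arguments: {"type":"object","properties":{"targets":{"type":"array","items":{"type":"object","properties":{"turn":{"type":"array","items":{"type":"number"}},"slide":{"type":"array","items":{"type":"number"}},"claw":{"type":"number"}}}}},"required":["targets"]}

```bash
mkdir -p pics; ls; cat > h.py <<'E'
from cell import *
import cv2, numpy as np
def snap(cam,name=None):
    c=read_camera(cam)
    if name: cv2.imwrite('pics/'+name+'.png',c['frame'])
    return c
def ray(c,uv,z):
    d=np.linalg.inv(c['mtx'])@np.array([uv[0],uv[1],1.]); R=np.array(c['R']);t=np.array(c['t'])
    o=-R.T@t; d=R.T@d
    return o+d*(z-o[2])/d[2]
def proj(c,X):
    p=c['mtx']@(np.array(c['R'])@np.array(X,float)+c['t']); return p[:2]/p[2]
E
python3 - <<'E'
from h import *
s=state(); print(s['t'],s['eef_pos'],s['tcp_rot'],s['opening'])
zs={'nest':25,'plug_grip':100,'tray':4,'start_top':30,'stop_top':30,'nut1_center':11,'bolt':17,'bearing':9}
for cam in('top','scene'):
    c=snap(cam,cam+'0')
    print(cam,-c['R'].T@c['t'])
    for q,z in zs.items():
        print(q,[(np.round(d['xy']).tolist(),round(d['conf'],2),ray(c,d['xy'],z).round()[:2].tolist()) for d in look_for(q,cam)[:8]])
E
```

```text
pics
0.0 [ 217.67801913 -585.61472785  214.06328859] [-3.14049182e+00 -1.12740364e-04  3.55802519e-01] 0.9984822048495514
top [ 425.82937452  -62.35494792 1012.83053067]
nest [([314.0, 235.0], 0.82, [538.0, -38.0]), ([414.0, 158.0], 0.25, [800.0, -280.0]), ([316.0, 232.0], 0.21, [548.0, -44.0])]
plug_grip [([308.0, 227.0], 0.83, [545.0, -22.0]), ([306.0, 152.0], 0.73, [741.0, 17.0])]
tray [([190.0, 221.0], 0.85, [520.0, 308.0])]
start_top [([314.0, 227.0], 0.73, [557.0, -37.0]), ([371.0, 194.0], 0.69, [675.0, -175.0])]
stop_top [([371.0, 192.0], 0.51, [680.0, -173.0]), ([316.0, 232.0], 0.16, [545.0, -44.0])]
nut1_center [([366.0, 192.0], 0.18, [684.0, -161.0])]
bolt [([407.0, 253.0], 0.45, [533.0, -294.0])]
bearing [([240.0, 262.0], 0.79, [432.0, 146.0]), ([369.0, 191.0], 0.29, [688.0, -169.0])]
scene [1036.52356736 -400.39834275  885.48625986]
nest [([311.0, 194.0], 0.81, [562.0, -34.0]), ([315.0, 184.0], 0.22, [541.0, -5.0])]
plug_grip [([313.0, 183.0], 0.66, [580.0, -43.0])]
tray [([394.0, 130.0], 0.57, [525.0, 305.0])]
start_top [([402.0, 189.0], 0.39, [699.0, 155.0])]
stop_top [([298.0, 260.0], 0.43, [689.0, -174.0])]
nut1_center [([194.0, 244.0], 0.32, [489.0, -335.0])]
bolt [([218.0, 245.0], 0.53, [532.0, -292.0])]
bearing [([332.0, 139.0], 0.62, [439.0, 140.0])]
```

View pics/top0.png

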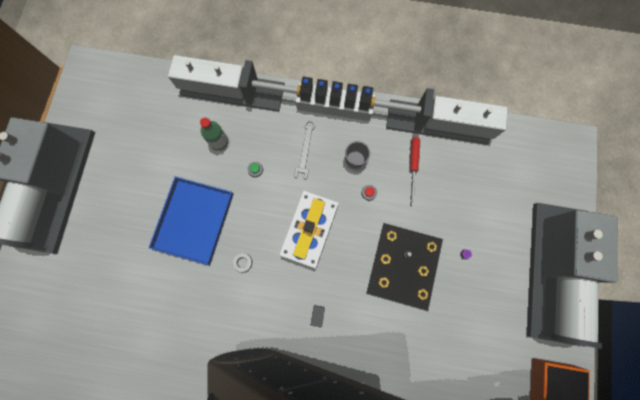

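View pics/scene0.png

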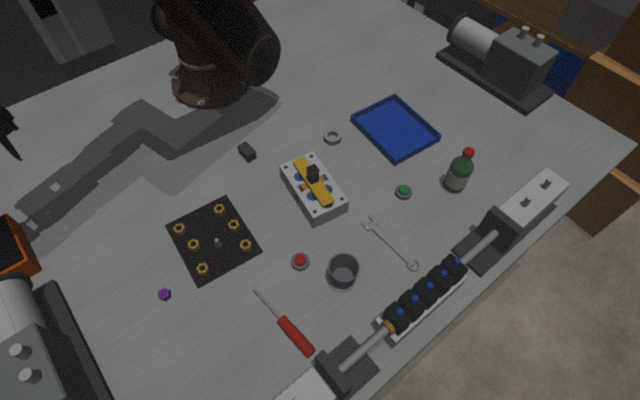

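Top view: six nuts on the mat at about (392,236), (432,247), (386,259), (424,271), (384,283), (423,294), with the bolt at (407,254) and the purple look-alike at (466,254). The nest is near (310,230), the tray near (190,221), green at (255,169) and red at (369,192). The scene view agrees.

```bash
cat >> h.py <<'E'
def blobs(c,lo,hi,z,amin=15,roi=None):
    hsv=cv2.cvtColor(c['frame'],cv2.COLOR_BGR2HSV); m=cv2.inRange(hsv,lo,hi)
    if roi: k=np.zeros_like(m); x0,y0,x1,y1=roi; k[y0:y1,x0:x1]=255; m&=k
    m=cv2.morphologyEx(m,cv2.MORPH_CLOSE,np.ones((3,3)))
    cs,_=cv2.findContours(m,cv2.RETR_EXTERNAL,cv2.CHAIN_APPROX_NONE); out=[]
    for k in cs:
        if cv2.contourArea(k)<amin: continue
        w=np.array([ray(c,p[0],z)[:2] for p in k],np.float32)
        r=cv2.minAreaRect(w); b=cv2.boxPoints(r); e=max(b[1]-b[0],b[2]-b[1],key=np.linalg.norm)
        out.append((np.round(np.array(r[0]),1).tolist(),np.round(sorted(r[1]),1).tolist(),round(np.degrees(np.arctan2(e[1],e[0]))%180,1),k.mean(0)[0].round().tolist()))
    return out
E
python3 - <<'E'
from h import *
c=snap('top')
for n,lo,hi,z,roi in(('yel',(18,100,80),(38,255,255),57,(270,180,345,275)),('nut',(10,70,70),(38,255,255),19,(365,215,450,315)),('grn',(45,80,50),(85,255,255),30,(235,150,275,185)),('red',(0,120,80),(8,255,255),30,(355,180,382,205)),('tray',(105,120,50),(125,255,255),26,(140,165,245,275))):
    for b in blobs(c,lo,hi,z,8,roi): print(n,b)
f=c['frame']; cv2.imwrite('pics/t1.png',cv2.resize(f[150:310,270:480],None,fx=3.5,fy=3.5,interpolation=cv2.INTER_CUBIC))
E
```

```text
yel ([549.8, -23.4], [61.3, 160.5], np.float32(163.1), [309.0, 228.0])
nut ([432.3, -347.2], [28.4, 30.5], np.float32(53.7), [422.0, 294.0])
nut ([445.8, -241.6], [25.9, 29.6], np.float32(99.6), [384.0, 282.0])
nut ([493.2, -341.9], [29.0, 30.9], np.float32(53.6), [423.0, 271.0])
nut ([507.1, -238.3], [28.9, 29.7], np.float32(53.7), [385.0, 259.0])
nut ([560.4, -356.3], [27.8, 29.6], np.float32(142.8), [431.0, 246.0])
nut ([571.9, -245.7], [27.3, 30.3], np.float32(7.4), [391.0, 235.0])
grn ([693.8, 158.2], [22.4, 23.6], np.float32(11.5), [254.0, 168.0])
red ([682.6, -169.4], [22.7, 25.0], np.float32(99.7), [370.0, 191.0])
tray ([522.8, 299.0], [168.0, 204.9], np.float32(174.2), [191.0, 220.0])
```

View pics/t1.png

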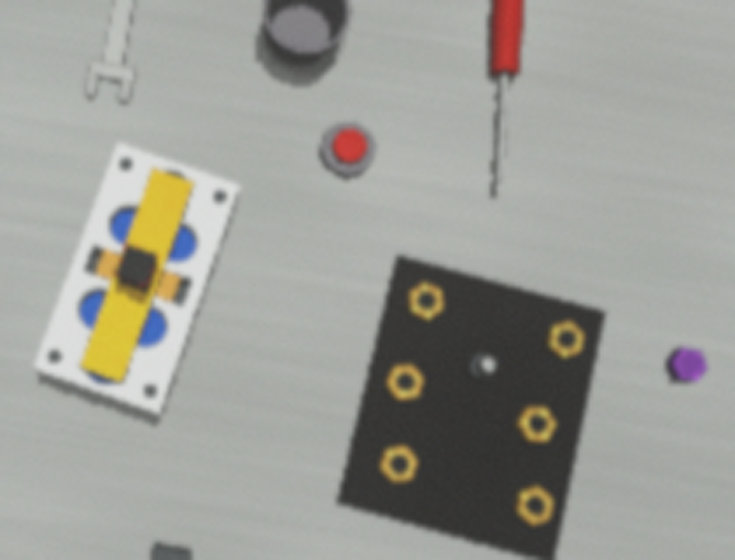

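The crop confirms the bar axis runs at about -17° with the plug near (550,-24), and six brass nuts are on the mat. I'm moving above the nest.

>>> jog_arm(targets=[{"slide": [30,51,6],"turn": [0,0,-3.4],"claw": 60},{"slide": [30,51,6],"turn": [0,0,-3.4],"claw": 60},{"slide": [30,51,6],"turn": [0,0,-3.4],"claw": 60},{"slide": [30,51,6],"turn": [0,0,-3.4],"claw": 60},{"slide": [30,51,6],"turn": [0,0,-3.4],"claw": 60}])

```text
t: 1.58
eef_pos: [368.4, -329.2, 245.1]
tcp_rot: [3.141, -0.0, 0.057]
ft_force: [0.9, -0.3, -0.0]
opening: 0.605
grip_force: 0.0
```

>>> jog_arm(targets=[{"slide": [30,51,6],"turn": [0,0,-3.4],"claw": 60},{"slide": [30,51,6],"turn": [0,0,-3.4],"claw": 60},{"slide": [30,51,6],"turn": [0,0,-3.4],"claw": 60},{"slide": [30,51,6],"turn": [0,0,-3.4],"claw": 60},{"slide": [30,51,6],"turn": [0,0,-3.4],"claw": 60}])

```text
t: 2.2
eef_pos: [518.5, -74.0, 275.1]
tcp_rot: [3.141, -0.001, -0.24]
ft_force: [0.6, -1.0, 0.1]
opening: 0.599
grip_force: 0.0
```

>>> jog_arm(targets=[{"slide": [32,51,0],"turn": [0,0,-3.4],"claw": 60},{"slide": [0,0,0],"turn": [0,0,0],"claw": 60},{"slide": [0,0,0],"turn": [0,0,0],"claw": 60}])

```text
t: 2.58
eef_pos: [549.4, -24.9, 274.5]
tcp_rot: [3.141, 0.0, -0.296]
ft_force: [-0.2, 0.1, -0.8]
opening: 0.598
grip_force: 0.0
```

```bash
python3 - <<'E'
from h import *
s=state(); print(s['t'],s['eef_pos'].round(1),np.degrees(s['tcp_rot']),s['opening'],s['joints'])
c=snap('wrist','w1'); print(-c['R'].T@c['t'])
for b in blobs(c,(20,110,80),(38,255,255),57,300): print(b)
print(proj(c,(550,-24,103)))
E
```

```text
2.575 [549.4 -24.9 274.5] [ 1.79978844e+02  2.72573684e-02 -1.69503304e+01] 0.597656948358683 [-1.65318712e-01  3.26238188e-01  1.66247994e+00 -3.32747547e-04
  1.15339428e+00  1.70145157e+00]
[622.72023094 -48.57921217 444.3022639 ]
([546.9, -22.3], [59.7, 163.1], np.float32(161.7), [315.0, 169.0])
([574.2, -227.6], [22.9, 25.2], np.float32(14.5), [476.0, 99.0])
([564.0, -329.1], [22.7, 25.2], np.float32(174.6), [565.0, 81.0])
[315.37261647 176.56241958]
```

View pics/w1.png

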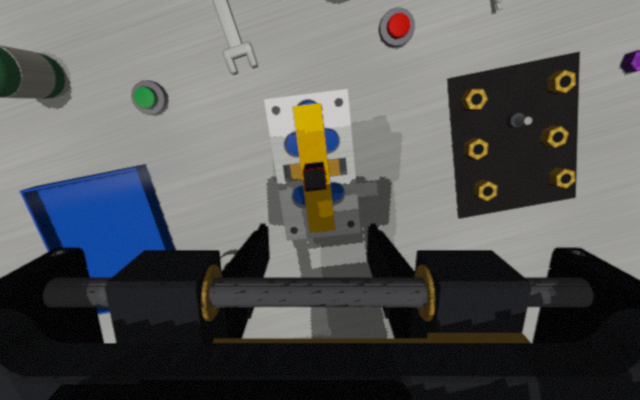

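The wrist view shows the plug handle at (315,175), the bar from (308,105) to (320,230), and the six nuts on the mat to the right. I'll refine the bar measurement.

```bash
python3 - <<'E'
from h import *
c=snap('wrist')
hsv=cv2.cvtColor(c['frame'],cv2.COLOR_BGR2HSV)
print(hsv[120,308],hsv[220,320],hsv[173,294],hsv[168,335], hsv[90,470])
ends=[]
for lo,hi in((108,160),(195,226)):   # rows
    for v in range(lo,hi,4):
        r=hsv[v,290:345]; m=np.where((r[:,0]>=22)&(r[:,0]<=32)&(r[:,1]>140))[0]+290
        if len(m)>10: ends.append([ray(c,(m[0]-.5,v),57)[:2],ray(c,(m[-1]+.5,v),57)[:2]])
E_=np.array(ends); mid=E_.mean(1); print('width',np.linalg.norm(E_[:,0]-E_[:,1],axis=1).round(1))
vx,vy,x0,y0=cv2.fitLine(mid.astype(np.float32),cv2.DIST_L2,0,.01,.01).ravel()
print('dir',np.degrees(np.arctan2(vy,vx)),'pt',x0,y0)
cv2.imwrite('pics/w2.png',cv2.resize(c['frame'][90:245,250:400],None,fx=3.8,fy=3.8,interpolation=cv2.INTER_CUBIC))
E
```

```text
[ 25 255 205] [ 23 255  92] [ 20 189 147] [ 20 187 149] [ 21 188 103]
width [34.2 33.1 33.2 33.3 32.2 33.6 32.5 32.6 32.7 32.8 32.9 33.  33.1 31.8
 33.2 33.3 33.4 32.2 32.3 33.8 32.6]
dir -10.027364 pt 557.6336 -23.702944
```

View pics/w2.png

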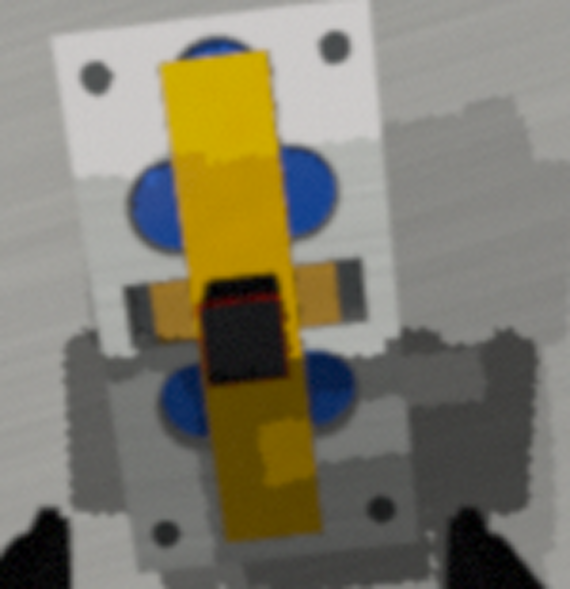

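```bash
python3 - <<'E'
from h import *
c=snap('wrist')
P=lambda u,v,z: ray(c,(250+(u+.5)/3.8-.5,90+(v+.5)/3.8-.5),z)[:2]
def rep(n,q,z):
    w=np.array([P(*p,z) for p in q]); f=w[:2].mean(0); b=w[2:].mean(0); d=f-b
    print(n,w.mean(0).round(1),'len',np.linalg.norm(d).round(1),'yaw',np.degrees(np.arctan2(d[1],d[0])).round(1),'w',np.linalg.norm(w[0]-w[1]).round(1),np.linalg.norm(w[2]-w[3]).round(1))
rep('bar',[(161,65),(268,52),(225,541),(321,530)],57)
rep('holes',[(96,77),(334,47),(166,533),(381,509)],50)
rep('handle',[(203,305),(281,298),(209,384),(287,378)],103)
c=snap('top')
hsv=cv2.cvtColor(c['frame'],cv2.COLOR_BGR2HSV)
Q=lambda u,v,z: ray(c,(270+(u+.5)/3.5-.5,150+(v+.5)/3.5-.5),z)[:2]
P=Q
rep('top bar',[(153,170),(191,182),(82,368),(122,382)],57)
rep('top nest',[(120,143),(240,186),(38,367),(160,413)],50)
E
```

```text
bar [547.  -22.1] len 159.7 yaw -10.4 w 33.4 33.4
holes [547.7 -22.3] len 156.1 yaw -10.1 w 75.7 75.9
handle [547.1 -22.6] len 23.8 yaw -13.0 w 22.6 23.0
top bar [550.  -23.3] len 159.1 yaw -9.4 w 30.5 31.4
top nest [550.3 -25. ] len 181.9 yaw -9.8 w 98.4 97.0
```

>>> jog_arm(targets=[{"slide": [-1.4,2.4,-40],"turn": [0,0,7],"claw": 60},{"slide": [0,0,-50],"turn": [0,0,0],"claw": 60},{"slide": [0,0,-50],"turn": [0,0,0],"claw": 60},{"slide": [0,0,-45],"turn": [0,0,0],"claw": 60},{"slide": [0,0,-25],"turn": [0,0,0],"claw": 60}])

```text
t: 3.4
eef_pos: [547.4, -23.3, 62.8]
tcp_rot: [3.141, 0.002, -0.176]
ft_force: [0.4, -0.6, -0.1]
opening: 0.598
grip_force: 0.0
```

>>> jog_arm(targets=[{"slide": [0,0,0],"turn": [0,0,0],"claw": 60},{"slide": [0,0,0],"turn": [0,0,0],"claw": 15},{"slide": [0,0,0],"turn": [0,0,0],"claw": 15},{"slide": [0,0,0],"turn": [0,0,0],"claw": 15},{"slide": [0,0,0],"turn": [0,0,0],"claw": 15}])

```text
t: 4.03
eef_pos: [548.6, -22.0, 65.2]
tcp_rot: [-3.141, -0.001, -0.175]
ft_force: [2.0, 12.3, 2.7]
opening: 0.255
grip_force: 29.9
```

>>> jog_arm(targets=[{"slide": [-0.5,-3.1,-0.1],"turn": [3.45,-0.6,0],"claw": 15},{"slide": [-0.5,-3.1,-0.3],"turn": [3.45,-0.6,0],"claw": 15}])

```text
t: 4.28
eef_pos: [548.0, -26.1, 65.6]
tcp_rot: [-3.014, -0.001, -0.175]
ft_force: [1.4, 22.2, 13.0]
opening: 0.255
grip_force: 30.0
```

>>> jog_arm(targets=[{"slide": [-0.5,-3.1,-0.5],"turn": [3.45,-0.6,0],"claw": 15},{"slide": [0,0,0],"turn": [0,0,0],"claw": 15}])

```text
t: 4.53
eef_pos: [547.3, -30.0, 65.1]
tcp_rot: [-2.954, 0.0, -0.177]
ft_force: [3.1, 19.2, 11.7]
opening: 0.252
grip_force: 30.0
```

>>> jog_arm(targets=[{"slide": [-0.5,-3.0,-0.6],"turn": [3.45,-0.6,0],"claw": 15},{"slide": [0,0,0],"turn": [0,0,0],"claw": 15}])

```text
t: 4.78
eef_pos: [546.9, -32.7, 64.7]
tcp_rot: [-2.892, 0.001, -0.176]
ft_force: [4.1, 20.4, 13.0]
opening: 0.249
grip_force: 30.0
```

```bash
python3 - <<'E'
from h import *
s=state(); print(s['t'],s['eef_pos'].round(1),np.degrees(s['tcp_rot']),s['ft_force'],s['moment'])
c=snap('wrist','w3'); c=snap('scene'); a=c['frame'][130:240,260:370]
cv2.imwrite('pics/s3.png',np.hstack([cv2.resize(a,(400,400),interpolation=cv2.INTER_CUBIC),cv2.resize(cv2.imread('pics/w3.png')[:,150:550],(400,400))]))
E
```

```text
4.775 [546.9 -32.7  64.7] [-1.65702324e+02  3.56070564e-02 -1.00932775e+01] [ 4.10517691 20.42735093 13.01999818] [ 4.38195282 -0.84381517 -0.02983689]
```

View pics/s3.png

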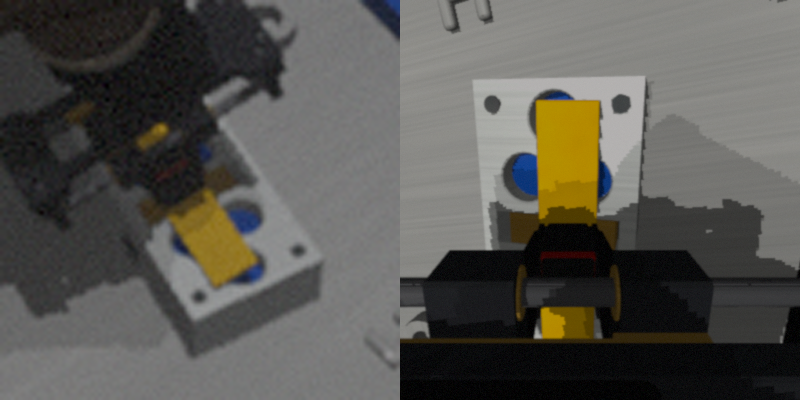

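The plug is tilting and the jaw is sliding (about 20 N). I'll go a little further, then rock to the other side.

>>> jog_arm(targets=[{"slide": [-0.4,-2.2,-0.6],"turn": [2.5,-0.4,0],"claw": 15},{"slide": [0,0,0],"turn": [0,0,0],"claw": 15},{"slide": [0.4,2.2,0.6],"turn": [-2.5,0.4,0],"claw": 15},{"slide": [0.5,3.0,0.6],"turn": [-3.45,0.6,0],"claw": 15},{"slide": [0.5,3.1,0.5],"turn": [-3.45,0.6,0],"claw": 15}])

```text
t: 5.5
eef_pos: [547.7, -27.4, 65.1]
tcp_rot: [-3.02, -0.0, -0.175]
ft_force: [-0.2, 6.1, 2.0]
opening: 0.248
grip_force: 30.0
```

>>> jog_arm(targets=[{"slide": [0.5,3.1,0.3],"turn": [-3.45,0.6,0],"claw": 15},{"slide": [0.5,3.1,0.1],"turn": [-3.45,0.6,0],"claw": 15},{"slide": [0,0,0],"turn": [0,0,0],"claw": 15},{"slide": [0.5,3.1,-0.1],"turn": [-3.45,0.6,0],"claw": 15},{"slide": [0.5,3.1,-0.3],"turn": [-3.45,0.6,0],"claw": 15}])

```text
t: 6.12
eef_pos: [549.7, -16.7, 65.1]
tcp_rot: [3.019, -0.002, -0.176]
ft_force: [-2.1, -0.3, 9.3]
opening: 0.256
grip_force: 30.0
```

>>> jog_arm(targets=[{"slide": [0.5,3.1,-0.5],"turn": [-3.45,0.6,0],"claw": 15},{"slide": [0.5,3.0,-0.6],"turn": [-3.45,0.6,0],"claw": 15},{"slide": [0.4,2.2,-0.6],"turn": [-2.5,0.4,0],"claw": 15},{"slide": [0,0,0],"turn": [0,0,0],"claw": 15},{"slide": [0,0,0],"turn": [0,0,0],"claw": 15}])

```text
t: 6.75
eef_pos: [551.2, -8.7, 64.0]
tcp_rot: [2.854, -0.002, -0.175]
ft_force: [-0.8, -1.9, 16.8]
opening: 0.248
grip_force: 30.0
```

>>> jog_arm(targets=[{"slide": [-0.4,-2.2,0.6],"turn": [2.5,-0.4,0],"claw": 15},{"slide": [-0.5,-3.0,0.6],"turn": [3.45,-0.6,0],"claw": 15},{"slide": [-0.5,-3.1,0.5],"turn": [3.45,-0.6,0],"claw": 15},{"slide": [-0.5,-3.1,0.3],"turn": [3.45,-0.6,0],"claw": 15},{"slide": [-0.5,-3.1,0.1],"turn": [3.45,-0.6,0],"claw": 15}])

```text
t: 7.38
eef_pos: [548.8, -22.5, 65.2]
tcp_rot: [-3.137, -0.001, -0.176]
ft_force: [0.7, 8.0, 0.8]
opening: 0.252
grip_force: 30.0
```

>>> jog_arm(targets=[{"slide": [0,0,2],"turn": [0,0,0],"claw": 15},{"slide": [0,0,2],"turn": [0,0,0],"claw": 15}])

```text
t: 7.62
eef_pos: [547.9, -22.3, 68.1]
tcp_rot: [-3.139, 0.001, -0.176]
ft_force: [1.5, 5.8, -6.3]
opening: 0.248
grip_force: 30.0
```

>>> jog_arm(targets=[{"slide": [0,0,4],"turn": [0,0,0],"claw": 15},{"slide": [0,0,4],"turn": [0,0,0],"claw": 15}])

```text
t: 7.88
eef_pos: [547.8, -22.2, 76.2]
tcp_rot: [-3.14, 0.002, -0.176]
ft_force: [1.3, 3.9, -6.5]
opening: 0.252
grip_force: 30.0
```

```bash
python3 - <<'E'
from h import *
c=snap('wrist','w4'); print(state()['ft_force'],state()['moment'])
c2=snap('scene'); a=c2['frame'][130:240,260:370]
cv2.imwrite('pics/s4.png',np.hstack([cv2.resize(a,(400,400),interpolation=cv2.INTER_CUBIC),cv2.resize(c['frame'][:,150:550],(400,400))]))
E
```

```text
[-1.17432048  4.52875372 -5.21379011] [ 1.32234789  0.10275431 -0.0203588 ]
```

View pics/s4.png

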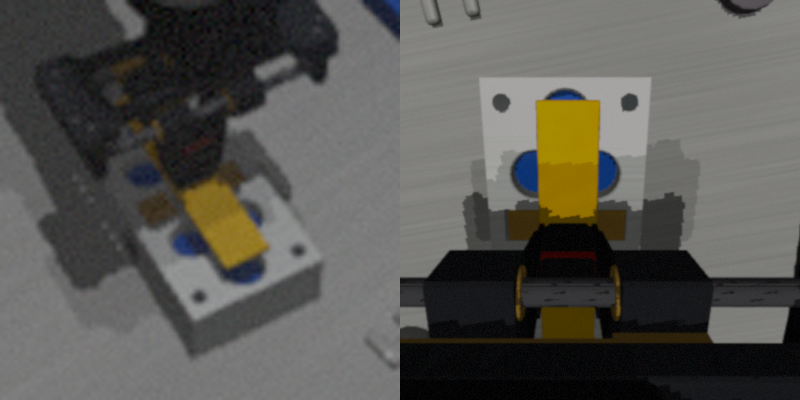

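Both jaws now stand back and the plug is free. I'll lift it, carry it to the tray, tilt it 40° and lay it down.

>>> jog_arm(targets=[{"slide": [0,0,25],"turn": [0,0,0],"claw": 15},{"slide": [0,0,40],"turn": [0,0,0],"claw": 15},{"slide": [0,0,40],"turn": [0,0,0],"claw": 15},{"slide": [0,0,0],"turn": [0,0,0],"claw": 15}])

```text
t: 8.48
eef_pos: [549.3, -23.0, 183.9]
tcp_rot: [-3.141, -0.005, -0.175]
ft_force: [0.0, -0.1, -3.7]
opening: 0.255
grip_force: 30.0
```

>>> jog_arm(targets=[{"slide": [-4.5,30,0],"turn": [0,0,0],"claw": 15},{"slide": [-4.5,45,0],"turn": [0,0,0],"claw": 15},{"slide": [-4.5,50,0],"turn": [0,0,0],"claw": 15},{"slide": [-4.5,50,0],"turn": [0,0,0],"claw": 15},{"slide": [-4.5,50,0],"turn": [0,0,0],"claw": 15}])

```text
t: 9.1
eef_pos: [525.0, 203.7, 179.8]
tcp_rot: [3.141, 0.002, -0.175]
ft_force: [0.8, -0.5, -3.3]
opening: 0.253
grip_force: 30.0
```

>>> jog_arm(targets=[{"slide": [-4.5,50,0],"turn": [0,0,0],"claw": 15},{"slide": [-3,30,0],"turn": [8,-1.4,0],"claw": 15},{"slide": [-3,20,0],"turn": [8,-1.4,0],"claw": 15},{"slide": [0,0,0],"turn": [8,-1.4,0],"claw": 15},{"slide": [0,0,0],"turn": [8,-1.4,0],"claw": 15}])

```text
t: 9.72
eef_pos: [514.9, 302.0, 180.1]
tcp_rot: [-2.572, 0.001, -0.175]
ft_force: [0.1, 0.0, -4.5]
opening: 0.252
grip_force: 30.0
```

>>> jog_arm(targets=[{"slide": [0,0,0],"turn": [7.5,-1.3,0],"claw": 15},{"slide": [0,0,0],"turn": [0,0,0],"claw": 15},{"slide": [0,0,0],"turn": [0,0,0],"claw": 15}])

```text
t: 10.1
eef_pos: [515.4, 302.1, 180.8]
tcp_rot: [-2.445, 0.003, -0.175]
ft_force: [-0.8, -0.2, -3.6]
opening: 0.253
grip_force: 30.0
```

```bash
python3 - <<'E'
from h import *
c=snap('top'); a=c['frame'][140:290,120:350]
c2=snap('scene'); b=c2['frame'][60:210,280:510]
cv2.imwrite('pics/s5.png',np.hstack([cv2.resize(x,(400,261),interpolation=cv2.INTER_CUBIC) for x in(a,b)]))
E
```

```text
(no output)
```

View pics/s5.png

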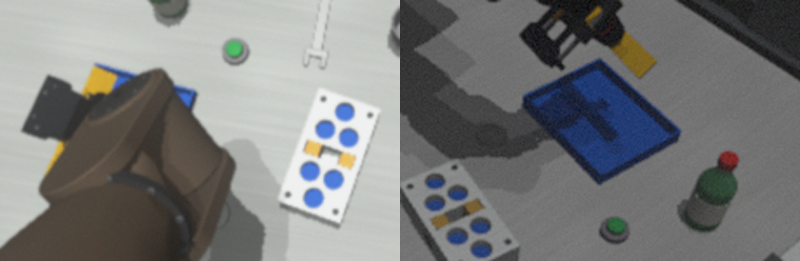

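The plug is held, tilted above the tray, and all six nest pockets are clear. I'm lowering it.

>>> jog_arm(targets=[{"slide": [0,0,-35],"turn": [0,0,0],"claw": 15},{"slide": [0,0,-35],"turn": [0,0,0],"claw": 15},{"slide": [0,0,-30],"turn": [0,0,0],"claw": 15},{"slide": [0,0,-12],"turn": [0,0,0],"claw": 15},{"slide": [0,0,0],"turn": [0,0,0],"claw": 15}])

```text
t: 10.82
eef_pos: [515.1, 303.0, 69.0]
tcp_rot: [-2.443, 0.002, -0.173]
ft_force: [0.3, 0.3, -2.9]
opening: 0.25
grip_force: 30.0
```

>>> jog_arm(targets=[{"slide": [0,0,-4],"turn": [0,0,0],"claw": 15},{"slide": [0,0,0],"turn": [0,0,0],"claw": 15}])

```text
t: 11.08
eef_pos: [515.5, 302.7, 66.1]
tcp_rot: [-2.442, 0.0, -0.174]
ft_force: [0.8, -0.7, -3.7]
opening: 0.251
grip_force: 30.0
```

>>> jog_arm(targets=[{"slide": [0,0,-4],"turn": [0,0,0],"claw": 15},{"slide": [0,0,0],"turn": [0,0,0],"claw": 15}])

```text
t: 11.32
eef_pos: [515.3, 302.5, 61.6]
tcp_rot: [-2.442, 0.001, -0.174]
ft_force: [0.2, 0.6, -4.0]
opening: 0.253
grip_force: 30.0
```

>>> jog_arm(targets=[{"slide": [0,0,-4],"turn": [0,0,0],"claw": 15},{"slide": [0,0,0],"turn": [0,0,0],"claw": 15}])

```text
t: 11.58
eef_pos: [515.2, 302.5, 57.3]
tcp_rot: [-2.442, 0.002, -0.174]
ft_force: [1.0, 0.6, -4.7]
opening: 0.251
grip_force: 30.0
```

>>> jog_arm(targets=[{"slide": [0,0,-3],"turn": [0,0,0],"claw": 15},{"slide": [0,0,0],"turn": [0,0,0],"claw": 15}])

```text
t: 11.82
eef_pos: [515.5, 302.6, 54.9]
tcp_rot: [-2.441, 0.001, -0.174]
ft_force: [-0.7, 0.7, -0.8]
opening: 0.249
grip_force: 30.0
```

>>> jog_arm(targets=[{"slide": [0,0,0],"turn": [0,0,0],"claw": 40},{"slide": [0,0,0],"turn": [0,0,0],"claw": 45},{"slide": [0,0,0],"turn": [0,0,0],"claw": 45}])

```text
t: 12.2
eef_pos: [515.3, 302.6, 54.7]
tcp_rot: [-2.442, 0.001, -0.174]
ft_force: [0.4, 0.6, -1.5]
opening: 0.442
grip_force: 0.4
```

>>> jog_arm(targets=[{"slide": [-1.4,-7.9,9.6],"turn": [0,0,0],"claw": 55},{"slide": [-2.8,-15.8,19.2],"turn": [0,0,0],"claw": 55},{"slide": [-2.8,-15.8,19.2],"turn": [0,0,0],"claw": 55},{"slide": [-2.8,-15.8,30],"turn": [0,0,0],"claw": 55},{"slide": [-2.8,-15.8,40],"turn": [0,0,0],"claw": 55}])

```text
t: 12.82
eef_pos: [502.2, 230.4, 173.7]
tcp_rot: [-2.443, 0.002, -0.175]
ft_force: [-0.6, 0.2, 0.3]
opening: 0.549
grip_force: 0.0
```

>>> jog_arm(targets=[{"slide": [0,-50,10],"turn": [-8,1.4,0],"claw": 55},{"slide": [0,-55,0],"turn": [-8,1.4,0],"claw": 55},{"slide": [0,-55,0],"turn": [-8,1.4,0],"claw": 55},{"slide": [0,-55,0],"turn": [-8,1.4,0],"claw": 55},{"slide": [0,-55,0],"turn": [-7.5,1.3,0],"claw": 55}])

```text
t: 13.45
eef_pos: [502.5, -41.0, 183.9]
tcp_rot: [3.136, -0.002, -0.176]
ft_force: [-0.7, 0.3, -0.9]
opening: 0.553
grip_force: 0.0
```

>>> jog_arm(targets=[{"slide": [-5,-58,10],"turn": [0,0,0],"claw": 45},{"slide": [-5,-58,10],"turn": [0,0,0],"claw": 45},{"slide": [-5,-58,10],"turn": [0,0,0],"claw": 45},{"slide": [0,-58,10],"turn": [0,0,0],"claw": 45},{"slide": [0,0,0],"turn": [0,0,0],"claw": 45}])

```text
t: 14.08
eef_pos: [486.9, -274.4, 223.7]
tcp_rot: [3.14, -0.001, -0.18]
ft_force: [0.5, 0.5, -0.2]
opening: 0.452
grip_force: 0.0
```

```bash
python3 - <<'E'
from h import *
s=state(); print(s['t'],s['eef_pos'].round(1),np.degrees(s['tcp_rot']),s['ft_force'])
c=snap('top'); a=c['frame'][140:290,120:350]
w=snap('wrist')
cv2.imwrite('pics/s6.png',np.hstack([cv2.resize(a,(380,248),interpolation=cv2.INTER_CUBIC),cv2.resize(w['frame'],(400,250))[:248]]))
for b in blobs(w,(10,70,50),(38,255,255),19,60): print(b)
E
```

```text
14.075 [ 486.9 -274.4  223.7] [ 1.79884929e+02 -7.68478718e-02 -1.03157449e+01] [ 0.46221635  0.45139832 -0.22670209]
([245.3, -266.0], [15.1, 445.0], np.float32(79.7), [343.0, 339.0])
([301.8, -353.1], [18.9, 85.6], np.float32(176.5), [401.0, 292.0])
([341.1, -135.8], [18.7, 85.5], np.float32(163.0), [235.0, 293.0])
([297.9, -647.7], [34.1, 63.2], np.float32(5.2), [628.0, 256.0])
([445.2, -240.9], [23.7, 30.0], np.float32(169.2), [297.0, 208.0])
([431.6, -345.3], [25.9, 30.3], np.float32(173.5), [382.0, 204.0])
([541.2, -27.2], [22.9, 26.1], np.float32(79.7), [106.0, 162.0])
([550.4, 23.5], [22.9, 40.6], np.float32(79.7), [62.0, 162.0])
([505.5, -236.9], [27.0, 30.2], np.float32(106.4), [285.0, 161.0])
([491.0, -340.2], [27.9, 29.2], np.float32(160.5), [372.0, 157.0])
([569.8, -245.5], [26.2, 29.5], np.float32(79.7), [280.0, 104.0])
([558.5, -355.6], [26.8, 30.2], np.float32(58.1), [378.0, 96.0])
```

View pics/s6.png

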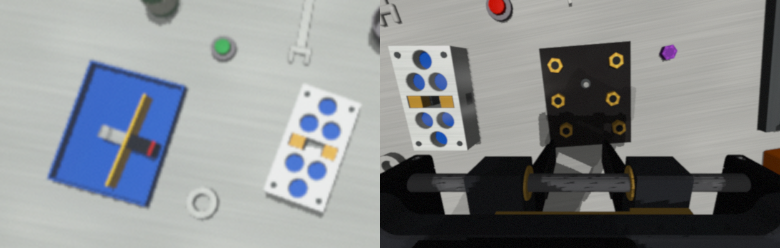

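The plug lies inside the tray (around (130,140) in the crop). All six nuts are still on the mat and the six pockets are open. Next I'll measure nut centres and angles.

```bash
cat >> h.py <<'E'
def nuts(c,z=19,box=(380,640,-420,-180)):
    hsv=cv2.cvtColor(c['frame'],cv2.COLOR_BGR2HSV); m=cv2.inRange(hsv,(10,70,50),(38,255,255))
    cs,hi=cv2.findContours(m,cv2.RETR_CCOMP,cv2.CHAIN_APPROX_NONE); out=[]
    for i,k in enumerate(cs):
        if hi[0][i][3]>=0 or cv2.contourArea(k)<60: continue
        w=np.array([ray(c,p[0],z)[:2] for p in cv2.convexHull(k)]); o=np.mean([w.max(0),w.min(0)],0)
        if not(box[0]<o[0]<box[1] and box[2]<o[1]<box[3]): continue
        j=hi[0][i][2]; best=None
        while j>=0:
            if best is None or cv2.contourArea(cs[j])>cv2.contourArea(cs[best]): best=j
            j=hi[0][j][0]
        hc=ray(c,cv2.minEnclosingCircle(cs[best])[0],z)[:2] if best is not None else None
        full=np.array([ray(c,p[0],z)[:2] for p in k])-o; a=np.arctan2(full[:,1],full[:,0]); r=np.hypot(*full.T)
        ph=np.degrees(np.angle(np.sum((r-r.mean())*np.exp(-6j*a))))  # r~cos(6a+ph)... corner
        corner=(-ph/6)%60
        out.append((o.round(1),None if hc is None else hc.round(1),round((corner+30)%60,1)))
    return out
E
python3 - <<'E'
from h import *
c=snap('wrist')
print(nuts(c)); print(-c['R'].T@c['t'])
cv2.imwrite('pics/s7.png',cv2.resize(c['frame'][60:240,230:430],None,fx=3.3,fy=3.3,interpolation=cv2.INTER_CUBIC))
E
```

```text
[(array([ 444.9, -240.7]), array([ 442.6, -240.3]), np.float64(19.9)), (array([ 431.5, -345.7]), array([ 430.3, -345.3]), np.float64(26.6)), (array([ 505.4, -237.3]), array([ 505.2, -237.1]), np.float64(16.8)), (array([ 491.2, -340.5]), array([ 490.4, -340.8]), np.float64(9.2)), (array([ 570. , -245.1]), array([ 569.7, -245. ]), np.float64(43.1)), (array([ 558.5, -355.8]), array([ 558.6, -355.6]), np.float64(28.9))]
[ 562.29235413 -285.64329218  392.70682851]
```

View pics/s7.png

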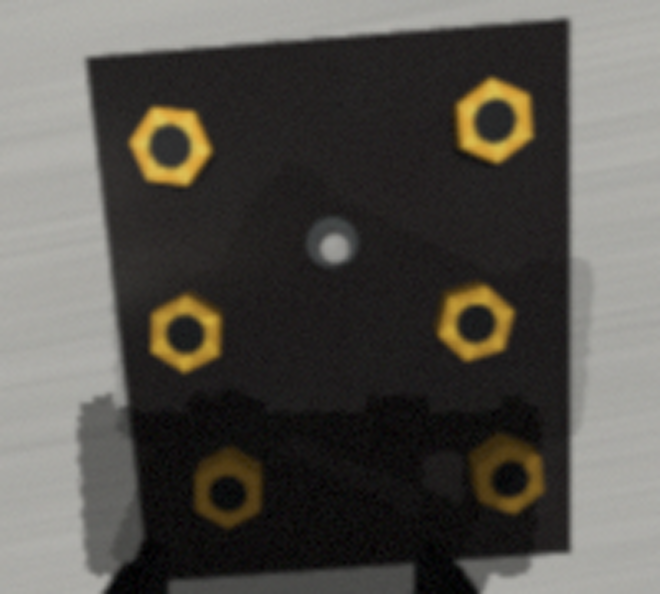

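Nuts (hole centres in the crop): E (170,147), F (495,121), C (186,333), D (475,322), A (228,487), B (508,475). Picking C first.

>>> jog_arm(targets=[{"slide": [9.4,18.6,-50],"turn": [0,0,0],"claw": 45},{"slide": [9,18.6,-55],"turn": [0,0,0],"claw": 45},{"slide": [0,0,-50],"turn": [0,0,0],"claw": 45},{"slide": [0,0,-40],"turn": [0,0,0],"claw": 45},{"slide": [0,0,-18],"turn": [0,0,0],"claw": 45}])

```text
t: 14.85
eef_pos: [505.4, -231.3, 7.8]
tcp_rot: [-3.141, 0.003, -0.173]
ft_force: [0.2, -0.5, 0.4]
opening: 0.449
grip_force: 0.0
```

>>> jog_arm(targets=[{"slide": [0,0,0],"turn": [0,0,0],"claw": 45},{"slide": [0,0,0],"turn": [0,0,0],"claw": 15},{"slide": [0,0,0],"turn": [0,0,0],"claw": 15},{"slide": [0,0,0],"turn": [0,0,0],"claw": 15}])

```text
t: 15.35
eef_pos: [506.6, -233.5, 10.7]
tcp_rot: [3.141, -0.002, -0.175]
ft_force: [-0.7, 1.5, 6.7]
opening: 0.253
grip_force: 30.0
```

>>> jog_arm(targets=[{"slide": [0,0,40],"turn": [0,0,0],"claw": 15},{"slide": [0,0,40],"turn": [0,0,0],"claw": 15},{"slide": [0,0,0],"turn": [0,0,0],"claw": 15}])

```text
t: 15.72
eef_pos: [507.2, -234.0, 92.5]
tcp_rot: [3.14, -0.005, -0.175]
ft_force: [-2.1, 0.4, -0.7]
opening: 0.247
grip_force: 30.0
```

>>> jog_arm(targets=[{"slide": [2.3,38,4],"turn": [0,0,0],"claw": 15},{"slide": [2.3,55,0],"turn": [0,0,0],"claw": 15},{"slide": [2.3,55,0],"turn": [0,0,0],"claw": 15},{"slide": [2.3,50,0],"turn": [0,0,0],"claw": 15},{"slide": [2.1,38.5,0],"turn": [0,0,0],"claw": 15}])

```text
t: 16.35
eef_pos: [516.9, 5.1, 93.0]
tcp_rot: [3.141, 0.001, -0.174]
ft_force: [-0.2, -0.4, -0.2]
opening: 0.249
grip_force: 30.0
```

>>> jog_arm(targets=[{"slide": [0,0,0],"turn": [0,0,0],"claw": 15},{"slide": [0,0,0],"turn": [0,0,0],"claw": 15},{"slide": [0,0,0],"turn": [0,0,0],"claw": 15}])

```text
t: 16.73
eef_pos: [517.4, 2.2, 93.4]
tcp_rot: [3.141, 0.0, -0.176]
ft_force: [-0.8, -1.0, -0.8]
opening: 0.247
grip_force: 30.0
```

```bash
cat >> h.py <<'E'
NC=np.array([547.6,-22.0]); NY=np.radians(-10.1)
NR=np.array([[np.cos(NY),-np.sin(NY)],[np.sin(NY),np.cos(NY)]])
PK=[(70,0),(34,19),(34,-19),(-34,19),(-34,-19),(-70,0)]
E
python3 - <<'E'
from h import *
s=state(); print(s['eef_pos'].round(2),s['grip_force'])
c=snap('wrist','w8')
print(np.round([proj(c,[*(NC+NR@np.array(p)),50]) for p in PK]),proj(c,s['eef_pos']))
cv2.imwrite('pics/w8c.png',cv2.resize(c['frame'][60:320,190:450],None,fx=2.3,fy=2.3,interpolation=cv2.INTER_CUBIC))
E
```

```text
[517.38   2.18  93.43] 29.999857975635678
[[345.  59.]
 [315. 118.]
 [373. 118.]
 [315. 216.]
 [368. 216.]
 [341. 262.]] [315.39711925 241.52401038]
```

View pics/w8c.png

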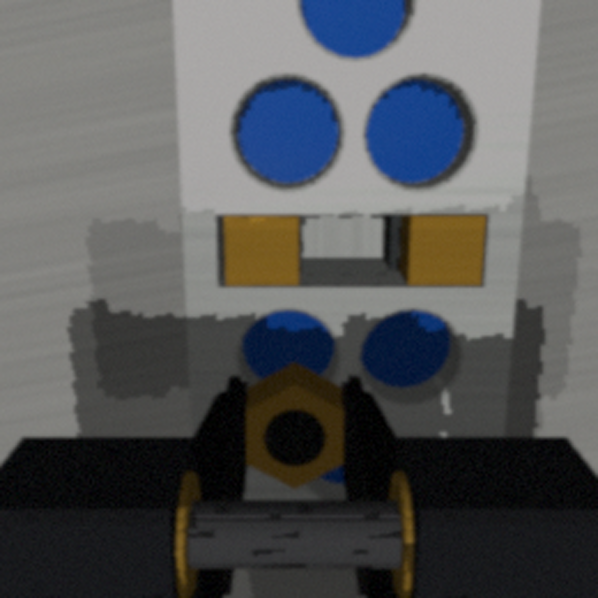

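The view shows the held nut's hole at crop (295,438) and pockets at (287,131) and (419,131), which match the prediction within 1 px.

```bash
python3 - <<'E'
from h import *
c=snap('wrist'); s=state()
P=lambda u,v,z: ray(c,(190+(u+.5)/2.3-.5,60+(v+.5)/2.3-.5),z)[:2]
for z in(100,103): print('nut',P(295,438,z).round(1), P(294.5,(363+488)/2,z).round(1))
print('pk',P(287,131,50).round(1),P(419,131,50).round(1),[(NC+NR@np.array(p)).round(1).tolist() for p in PK[1:3]],s['eef_pos'].round(1))
E
```

```text
nut [514.8   1.1] [518.1   0.6]
nut [516.3   0.9] [5.195e+02 4.000e-01]
pk [585.4  -9.2] [578.8 -46.2] [[584.4, -9.3], [577.7, -46.7]] [517.4   2.2  93.5]
```

>>> jog_arm(targets=[{"slide": [1.6,0.9,-15],"turn": [0,0,0],"claw": 15},{"slide": [0,0,-15],"turn": [0,0,0],"claw": 15},{"slide": [0,0,-6],"turn": [0,0,0],"claw": 15},{"slide": [0,0,0],"turn": [0,0,0],"claw": 15},{"slide": [0,0,0],"turn": [0,0,0],"claw": 15}])

```text
t: 17.45
eef_pos: [519.2, 4.0, 57.8]
tcp_rot: [3.142, -0.0, -0.175]
ft_force: [-0.4, -0.7, -0.3]
opening: 0.25
grip_force: 30.0
```

>>> jog_arm(targets=[{"slide": [0,0,-2],"turn": [0,0,0],"claw": 15},{"slide": [0,0,-2],"turn": [0,0,0],"claw": 15},{"slide": [0,0,0],"turn": [0,0,0],"claw": 15}])

```text
t: 17.82
eef_pos: [519.0, 4.0, 53.6]
tcp_rot: [3.141, 0.0, -0.175]
ft_force: [-0.4, 0.5, -0.7]
opening: 0.252
grip_force: 30.0
```

>>> jog_arm(targets=[{"slide": [0,0,0],"turn": [0,0,0],"claw": 40},{"slide": [0,0,0],"turn": [0,0,0],"claw": 40},{"slide": [0,0,30],"turn": [0,0,0],"claw": 45},{"slide": [-22,0,50],"turn": [0,0,0],"claw": 45},{"slide": [-22,0,50],"turn": [0,0,0],"claw": 45}])

```text
t: 18.45
eef_pos: [474.3, 4.0, 184.8]
tcp_rot: [3.141, 0.001, -0.175]
ft_force: [-0.7, 0.3, 0.6]
opening: 0.451
grip_force: 0.0
```

>>> jog_arm(targets=[{"slide": [0,0,0],"turn": [0,0,0],"claw": 45},{"slide": [0,0,0],"turn": [0,0,0],"claw": 45}])

```text
t: 18.7
eef_pos: [475.1, 4.0, 183.4]
tcp_rot: [3.142, -0.0, -0.175]
ft_force: [-0.3, 0.8, 0.6]
opening: 0.455
grip_force: 0.0
```

```bash
python3 - <<'E'
from h import *
c=snap('wrist')
print(state()['eef_pos'].round(1))
print(nuts(c,51,(450,640,-100,60))); print(nuts(c))
# blue pocket bottoms -> rim circles
for b in blobs(c,(100,120,40),(125,255,255),50,100): print(b) if b[1][1]<45 else 0
cv2.imwrite('pics/w9.png',cv2.resize(c['frame'][60:260,150:400],None,fx=3,fy=3,interpolation=cv2.INTER_CUBIC))
E
```

```text
[475.    4.  182.9]
[(array([517.3,   2.8]), array([517.3,   2.5]), np.float64(20.2)), (array([543.2, -48.8]), None, np.float64(18.7)), (array([552.5,   4.1]), None, np.float64(20.4))]
[(array([ 444.4, -238.3]), array([ 443.1, -240.5]), np.float64(16.0)), (array([ 433.1, -329.9]), array([ 440.8, -333.6]), np.float64(4.2)), (array([ 492., -327.]), None, np.float64(50.4)), (array([ 569.4, -241.9]), array([ 569.5, -245.6]), np.float64(40.6))]
([480.9, -9.7], [26.0, 27.5], np.float32(80.0), [329.0, 177.0])
([512.2, -33.7], [26.4, 27.6], np.float32(80.0), [349.0, 141.0])
([577.0, -45.6], [27.0, 28.0], np.float32(37.2), [351.0, 67.0])
([583.5, -9.1], [27.5, 27.7], np.float32(80.0), [310.0, 67.0])
([614.5, -33.6], [26.7, 26.9], np.float32(121.8), [331.0, 23.0])
```

View pics/w9.png

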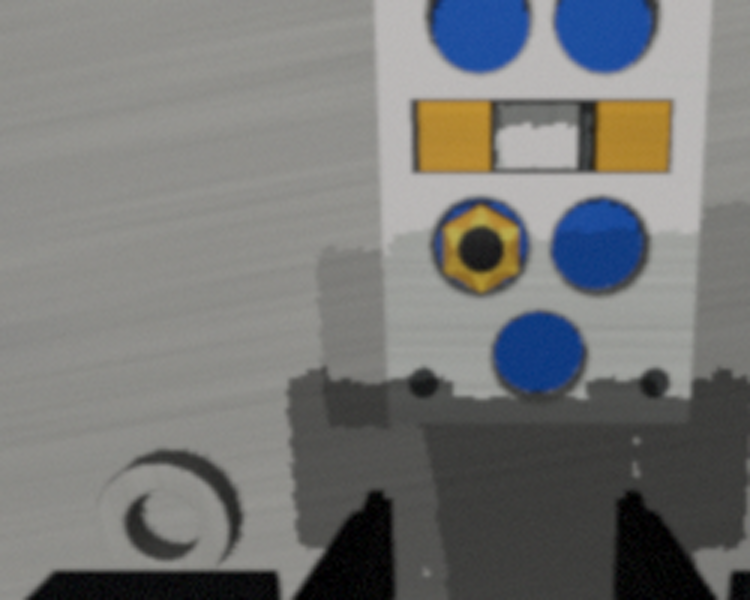

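Nut 1 is in pocket (-34,19), at crop (481,247). Next is nut A.

>>> jog_arm(targets=[{"slide": [-6.3,-40,-10],"turn": [0,0,0],"claw": 45},{"slide": [-6.3,-55,-20],"turn": [0,0,0],"claw": 45},{"slide": [-6.3,-55,-20],"turn": [0,0,0],"claw": 45},{"slide": [-6.3,-55,-20],"turn": [0,0,0],"claw": 45},{"slide": [-6.3,-39.5,-20],"turn": [0,0,0],"claw": 45}])

```text
t: 19.38
eef_pos: [442.9, -242.5, 91.4]
tcp_rot: [-3.141, 0.002, -0.176]
ft_force: [0.8, 0.1, -0.2]
opening: 0.446
grip_force: 0.0
```

>>> jog_arm(targets=[{"slide": [0,0,0],"turn": [0,0,0],"claw": 45},{"slide": [0,0,-40],"turn": [0,0,0],"claw": 45},{"slide": [0,0,-30],"turn": [0,0,0],"claw": 45},{"slide": [0,0,-13],"turn": [0,0,0],"claw": 45},{"slide": [0,0,0],"turn": [0,0,0],"claw": 45}])

```text
t: 20.0
eef_pos: [443.5, -239.8, 10.1]
tcp_rot: [-3.141, 0.002, -0.174]
ft_force: [-0.5, -0.5, 0.1]
opening: 0.448
grip_force: 0.0
```

>>> jog_arm(targets=[{"slide": [0,0,0],"turn": [0,0,0],"claw": 45},{"slide": [0,0,0],"turn": [0,0,0],"claw": 15},{"slide": [0,0,0],"turn": [0,0,0],"claw": 15},{"slide": [0,0,0],"turn": [0,0,0],"claw": 15}])

```text
t: 20.5
eef_pos: [443.7, -240.6, 11.1]
tcp_rot: [3.141, -0.001, -0.175]
ft_force: [-1.1, 0.0, 4.9]
opening: 0.247
grip_force: 30.0
```

>>> jog_arm(targets=[{"slide": [0,0,40],"turn": [0,0,0],"claw": 15},{"slide": [0,0,40],"turn": [0,0,0],"claw": 15}])

```text
t: 20.75
eef_pos: [443.3, -240.3, 91.4]
tcp_rot: [-3.141, 0.001, -0.175]
ft_force: [-0.2, 0.7, 0.8]
opening: 0.246
grip_force: 30.0
```

>>> jog_arm(targets=[{"slide": [7.1,40,4],"turn": [0,0,0],"claw": 15},{"slide": [7.1,52,0],"turn": [0,0,0],"claw": 15},{"slide": [7.1,52,0],"turn": [0,0,0],"claw": 15},{"slide": [7.1,50,0],"turn": [0,0,0],"claw": 15},{"slide": [7.1,37.4,0],"turn": [0,0,0],"claw": 15}])

```text
t: 21.38
eef_pos: [478.9, -7.2, 94.8]
tcp_rot: [3.142, -0.0, -0.174]
ft_force: [0.1, 0.2, -0.3]
opening: 0.249
grip_force: 30.0
```

>>> jog_arm(targets=[{"slide": [0,0,0],"turn": [0,0,0],"claw": 15},{"slide": [0,0,0],"turn": [0,0,0],"claw": 15},{"slide": [0,0,-20],"turn": [0,0,0],"claw": 15},{"slide": [0,0,0],"turn": [0,0,0],"claw": 15},{"slide": [0,0,0],"turn": [0,0,0],"claw": 15}])

```text
t: 22.0
eef_pos: [479.1, -9.8, 75.0]
tcp_rot: [3.141, -0.0, -0.176]
ft_force: [0.3, -0.6, -1.2]
opening: 0.249
grip_force: 30.0
```

```bash
python3 - <<'E'
from h import *
s=state(); print(s['eef_pos'].round(2),s['grip_force'])
c=snap('top'); print([n[0].tolist() for n in nuts(c)])
E
```

```text
[479.11  -9.77  75.  ] 29.999885894358158
[[432.1, -346.9], [493.0, -341.9], [560.7, -357.4], [571.9, -245.6]]
```

Others are undisturbed. Inserting with a small y correction.

>>> jog_arm(targets=[{"slide": [0,0.8,-15],"turn": [0,0,0],"claw": 15},{"slide": [0,0,-3],"turn": [0,0,0],"claw": 15},{"slide": [0,0,-3],"turn": [0,0,0],"claw": 15},{"slide": [0,0,0],"turn": [0,0,0],"claw": 15}])

```text
t: 22.55
eef_pos: [479.1, -8.3, 53.9]
tcp_rot: [3.141, -0.0, -0.175]
ft_force: [0.4, 0.0, -0.1]
opening: 0.246
grip_force: 30.0
```

>>> jog_arm(targets=[{"slide": [0,0,0],"turn": [0,0,0],"claw": 40},{"slide": [0,0,0],"turn": [0,0,0],"claw": 40},{"slide": [0,0,20],"turn": [0,0,0],"claw": 45},{"slide": [0,0,30],"turn": [0,0,0],"claw": 45}])

```text
t: 23.05
eef_pos: [478.6, -8.2, 103.8]
tcp_rot: [3.141, 0.002, -0.175]
ft_force: [-0.3, 0.3, 0.2]
opening: 0.446
grip_force: 0.0
```

>>> jog_arm(targets=[{"slide": [18.1,-38,0],"turn": [0,0,-6],"claw": 45},{"slide": [18.1,-53,0],"turn": [0,0,-6],"claw": 45},{"slide": [18.1,-53,0],"turn": [0,0,-6],"claw": 45},{"slide": [18.1,-53,0],"turn": [0,0,-6],"claw": 45},{"slide": [18.3,-39.5,0],"turn": [0,0,-6],"claw": 45}])

```text
t: 23.68
eef_pos: [570.0, -247.1, 103.8]
tcp_rot: [3.142, -0.0, -0.703]
ft_force: [0.9, -0.1, -0.4]
opening: 0.45
grip_force: 0.0
```

>>> jog_arm(targets=[{"slide": [0,0,0],"turn": [0,0,0],"claw": 45},{"slide": [0,0,-35],"turn": [0,0,0],"claw": 45},{"slide": [0,0,-35],"turn": [0,0,0],"claw": 45},{"slide": [0,0,-23],"turn": [0,0,0],"claw": 45},{"slide": [0,0,0],"turn": [0,0,0],"claw": 45}])

```text
t: 24.3
eef_pos: [568.7, -243.5, 9.4]
tcp_rot: [3.141, 0.003, -0.697]
ft_force: [0.4, 0.5, 0.4]
opening: 0.453
grip_force: 0.0
```

>>> jog_arm(targets=[{"slide": [0,0,0],"turn": [0,0,0],"claw": 45},{"slide": [0,0,0],"turn": [0,0,0],"claw": 15},{"slide": [0,0,0],"turn": [0,0,0],"claw": 15},{"slide": [0,0,0],"turn": [0,0,0],"claw": 15}])

```text
t: 24.8
eef_pos: [570.0, -244.9, 11.4]
tcp_rot: [-3.141, -0.001, -0.698]
ft_force: [-0.4, 1.2, 6.3]
opening: 0.246
grip_force: 30.0
```

>>> jog_arm(targets=[{"slide": [0,0,40],"turn": [0,0,0],"claw": 15},{"slide": [0,0,40],"turn": [0,0,0],"claw": 15}])

```text
t: 25.05
eef_pos: [569.5, -244.7, 91.4]
tcp_rot: [3.141, 0.001, -0.699]
ft_force: [-0.5, -0.6, -1.3]
opening: 0.254
grip_force: 30.0
```

>>> jog_arm(targets=[{"slide": [1.6,35,4],"turn": [0,0,6],"claw": 15},{"slide": [1.6,45,0],"turn": [0,0,6],"claw": 15},{"slide": [1.6,45,0],"turn": [0,0,6],"claw": 15},{"slide": [1.6,42,0],"turn": [0,0,6],"claw": 15},{"slide": [1.7,31.9,0],"turn": [0,0,6],"claw": 15}])

```text
t: 25.68
eef_pos: [577.7, -44.2, 94.8]
tcp_rot: [3.142, 0.0, -0.171]
ft_force: [-0.6, 0.3, 0.1]
opening: 0.252
grip_force: 30.0
```

>>> jog_arm(targets=[{"slide": [0,0,0],"turn": [0,0,0],"claw": 15},{"slide": [0,0,0],"turn": [0,0,0],"claw": 15},{"slide": [0,0,-20],"turn": [0,0,0],"claw": 15},{"slide": [0,0,0],"turn": [0,0,0],"claw": 15},{"slide": [0,0,0],"turn": [0,0,0],"claw": 15}])

```text
t: 26.3
eef_pos: [578.0, -46.6, 75.1]
tcp_rot: [3.141, -0.0, -0.176]
ft_force: [-0.3, -0.0, -0.3]
opening: 0.253
grip_force: 30.0
```

```bash
python3 - <<'E'
from h import *
s=state(); print(s['eef_pos'].round(2),s['grip_force'])
c=snap('top'); print([n[0].tolist() for n in nuts(c)])
E
```

```text
[578.01 -46.62  75.06] 29.99952236423269
[[432.3, -346.9], [493.0, -341.7], [560.7, -357.4]]
```

>>> jog_arm(targets=[{"slide": [0,0.7,-15],"turn": [0,0,0],"claw": 15},{"slide": [0,0,-3],"turn": [0,0,0],"claw": 15},{"slide": [0,0,-3],"turn": [0,0,0],"claw": 15},{"slide": [0,0,0],"turn": [0,0,0],"claw": 15}])

```text
t: 26.85
eef_pos: [577.8, -45.1, 53.5]
tcp_rot: [3.142, 0.0, -0.175]
ft_force: [0.2, 0.1, -0.8]
opening: 0.25
grip_force: 30.0
```

>>> jog_arm(targets=[{"slide": [0,0,0],"turn": [0,0,0],"claw": 40},{"slide": [0,0,0],"turn": [0,0,0],"claw": 40},{"slide": [0,0,20],"turn": [0,0,0],"claw": 45},{"slide": [0,0,30],"turn": [0,0,0],"claw": 45}])

```text
t: 27.35
eef_pos: [577.5, -45.1, 103.8]
tcp_rot: [3.142, 0.001, -0.175]
ft_force: [-0.9, 0.3, 0.7]
opening: 0.447
grip_force: 0.0
```

>>> jog_arm(targets=[{"slide": [-15,-40,0],"turn": [0,0,-2],"claw": 45},{"slide": [-15,-53,0],"turn": [0,0,-2],"claw": 45},{"slide": [-15,-55,0],"turn": [0,0,-2],"claw": 45},{"slide": [-15,-55,0],"turn": [0,0,-2],"claw": 45},{"slide": [-15,-53,0],"turn": [0,0,-2],"claw": 45}])

```text
t: 27.98
eef_pos: [502.2, -303.0, 104.0]
tcp_rot: [3.141, -0.001, -0.351]
ft_force: [1.0, 0.4, 1.0]
opening: 0.448
grip_force: 0.0
```

>>> jog_arm(targets=[{"slide": [-12.3,-39.6,0],"turn": [0,0,0],"claw": 45},{"slide": [0,0,0],"turn": [0,0,0],"claw": 45},{"slide": [0,0,-40],"turn": [0,0,0],"claw": 45},{"slide": [0,0,-35],"turn": [0,0,0],"claw": 45},{"slide": [0,0,-18],"turn": [0,0,0],"claw": 45}])

```text
t: 28.6
eef_pos: [490.4, -339.5, 9.3]
tcp_rot: [-3.141, 0.002, -0.349]
ft_force: [0.2, -1.2, 0.4]
opening: 0.453
grip_force: 0.0
```

>>> jog_arm(targets=[{"slide": [0,0,0],"turn": [0,0,0],"claw": 45},{"slide": [0,0,0],"turn": [0,0,0],"claw": 15},{"slide": [0,0,0],"turn": [0,0,0],"claw": 15},{"slide": [0,0,0],"turn": [0,0,0],"claw": 15}])

```text
t: 29.1
eef_pos: [490.9, -341.0, 11.7]
tcp_rot: [3.141, -0.001, -0.349]
ft_force: [0.4, 1.2, 6.5]
opening: 0.248
grip_force: 30.0
```

>>> jog_arm(targets=[{"slide": [0,0,40],"turn": [0,0,0],"claw": 15},{"slide": [0,0,45],"turn": [0,0,0],"claw": 15}])

```text
t: 29.35
eef_pos: [490.2, -340.6, 96.5]
tcp_rot: [-3.141, 0.001, -0.35]
ft_force: [0.2, -0.1, -0.6]
opening: 0.247
grip_force: 30.0
```

>>> jog_arm(targets=[{"slide": [3.4,40,0],"turn": [0,0,2],"claw": 15},{"slide": [3.4,57,0],"turn": [0,0,2],"claw": 15},{"slide": [3.4,57,0],"turn": [0,0,2],"claw": 15},{"slide": [3.4,57,0],"turn": [0,0,2],"claw": 15},{"slide": [3.4,55,0],"turn": [0,0,2],"claw": 15}])

```text
t: 29.98
eef_pos: [507.5, -73.0, 96.1]
tcp_rot: [3.141, -0.001, -0.174]
ft_force: [0.8, 0.2, 0.7]
opening: 0.253
grip_force: 30.0
```

>>> jog_arm(targets=[{"slide": [3.4,40.9,0],"turn": [0,0,0],"claw": 15},{"slide": [0,0,0],"turn": [0,0,0],"claw": 15},{"slide": [0,0,-20],"turn": [0,0,0],"claw": 15},{"slide": [0,0,0],"turn": [0,0,0],"claw": 15},{"slide": [0,0,0],"turn": [0,0,0],"claw": 15}])

```text
t: 30.6
eef_pos: [511.1, -34.6, 76.1]
tcp_rot: [3.141, -0.0, -0.176]
ft_force: [-0.5, 0.7, 0.4]
opening: 0.245
grip_force: 30.0
```

```bash
python3 - <<'E'
from h import *
s=state(); print(s['eef_pos'].round(2),s['grip_force'])
c=snap('top'); print([n[0].tolist() for n in nuts(c)])
E
```

```text
[511.1  -34.58  76.1 ] 29.999874501954764
[[432.3, -346.9], [560.7, -357.3]]
```

>>> jog_arm(targets=[{"slide": [0,0.7,-16],"turn": [0,0,0],"claw": 15},{"slide": [0,0,-3],"turn": [0,0,0],"claw": 15},{"slide": [0,0,-3],"turn": [0,0,0],"claw": 15},{"slide": [0,0,0],"turn": [0,0,0],"claw": 15}])

```text
t: 31.15
eef_pos: [511.0, -33.3, 53.9]
tcp_rot: [3.141, -0.0, -0.175]
ft_force: [0.2, 0.1, -1.5]
opening: 0.247
grip_force: 30.0
```

>>> jog_arm(targets=[{"slide": [0,0,0],"turn": [0,0,0],"claw": 40},{"slide": [0,0,0],"turn": [0,0,0],"claw": 40},{"slide": [0,0,20],"turn": [0,0,0],"claw": 45},{"slide": [0,0,30],"turn": [0,0,0],"claw": 45}])

```text
t: 31.65
eef_pos: [510.6, -33.1, 103.8]
tcp_rot: [3.142, 0.002, -0.175]
ft_force: [-0.7, 0.4, 1.2]
opening: 0.448
grip_force: 0.0
```

>>> jog_arm(targets=[{"slide": [8,-45,0],"turn": [0,0,1],"claw": 45},{"slide": [8,-58,0],"turn": [0,0,1],"claw": 45},{"slide": [8,-60,0],"turn": [0,0,1],"claw": 45},{"slide": [8,-60,0],"turn": [0,0,1],"claw": 45},{"slide": [8,-58,0],"turn": [0,0,0],"claw": 45}])

```text
t: 32.28
eef_pos: [550.9, -316.3, 103.8]
tcp_rot: [3.141, -0.0, -0.105]
ft_force: [0.5, 0.3, 0.3]
opening: 0.449
grip_force: 0.0
```

>>> jog_arm(targets=[{"slide": [7.6,-41.4,0],"turn": [0,0,0],"claw": 45},{"slide": [0,0,0],"turn": [0,0,0],"claw": 45},{"slide": [0,0,-40],"turn": [0,0,0],"claw": 45},{"slide": [0,0,-35],"turn": [0,0,0],"claw": 45},{"slide": [0,0,-18],"turn": [0,0,0],"claw": 45}])

```text
t: 32.9
eef_pos: [558.0, -354.1, 9.1]
tcp_rot: [-3.14, 0.002, -0.104]
ft_force: [0.5, 0.5, 0.7]
opening: 0.45
grip_force: 0.0
```

>>> jog_arm(targets=[{"slide": [0,0,0],"turn": [0,0,0],"claw": 45},{"slide": [0,0,0],"turn": [0,0,0],"claw": 15},{"slide": [0,0,0],"turn": [0,0,0],"claw": 15},{"slide": [0,0,0],"turn": [0,0,0],"claw": 15}])

```text
t: 33.4
eef_pos: [559.0, -355.8, 11.8]
tcp_rot: [3.141, -0.001, -0.105]
ft_force: [-0.5, 1.4, 5.5]
opening: 0.25
grip_force: 30.0
```

>>> jog_arm(targets=[{"slide": [0,0,40],"turn": [0,0,0],"claw": 15},{"slide": [0,0,45],"turn": [0,0,0],"claw": 15}])

```text
t: 33.65
eef_pos: [558.2, -355.4, 96.4]
tcp_rot: [-3.141, 0.001, -0.105]
ft_force: [0.6, 0.4, -0.8]
opening: 0.251
grip_force: 30.0
```

>>> jog_arm(targets=[{"slide": [9.7,45,0],"turn": [0,0,-1],"claw": 15},{"slide": [9.7,58,0],"turn": [0,0,-1],"claw": 15},{"slide": [9.7,60,0],"turn": [0,0,-1],"claw": 15},{"slide": [9.7,60,0],"turn": [0,0,-1],"claw": 15},{"slide": [9.7,57,0],"turn": [0,0,0],"claw": 15}])

```text
t: 34.28
eef_pos: [607.2, -73.6, 96.2]
tcp_rot: [3.141, -0.001, -0.175]
ft_force: [1.3, -1.0, -0.6]
opening: 0.246
grip_force: 30.0
```

>>> jog_arm(targets=[{"slide": [9.5,42,0],"turn": [0,0,0],"claw": 15},{"slide": [0,0,0],"turn": [0,0,0],"claw": 15},{"slide": [0,0,-20],"turn": [0,0,0],"claw": 15},{"slide": [0,0,0],"turn": [0,0,0],"claw": 15},{"slide": [0,0,0],"turn": [0,0,0],"claw": 15}])

```text
t: 34.9
eef_pos: [616.7, -34.4, 76.2]
tcp_rot: [3.141, -0.0, -0.176]
ft_force: [0.3, 0.3, -0.3]
opening: 0.253
grip_force: 30.0
```

```bash
python3 - <<'E'
from h import *
s=state(); print(s['eef_pos'].round(2),s['grip_force'])
c=snap('top'); print([n[0].tolist() for n in nuts(c)])
E
```

```text
[616.7  -34.37  76.21] 29.999862955883145
[[432.3, -346.9]]
```

>>> jog_arm(targets=[{"slide": [0,0.7,-16],"turn": [0,0,0],"claw": 15},{"slide": [0,0,-3],"turn": [0,0,0],"claw": 15},{"slide": [0,0,-3],"turn": [0,0,0],"claw": 15},{"slide": [0,0,0],"turn": [0,0,0],"claw": 15}])

```text
t: 35.45
eef_pos: [616.5, -32.8, 53.4]
tcp_rot: [3.141, 0.0, -0.175]
ft_force: [-0.5, -0.4, -0.2]
opening: 0.249
grip_force: 30.0
```

>>> jog_arm(targets=[{"slide": [0,0,0],"turn": [0,0,0],"claw": 40},{"slide": [0,0,0],"turn": [0,0,0],"claw": 40},{"slide": [0,0,20],"turn": [0,0,0],"claw": 45},{"slide": [0,0,30],"turn": [0,0,0],"claw": 45}])

```text
t: 35.95
eef_pos: [616.2, -32.8, 103.7]
tcp_rot: [3.141, 0.002, -0.175]
ft_force: [0.3, 1.3, 0.4]
opening: 0.443
grip_force: 0.0
```

>>> jog_arm(targets=[{"slide": [-26,-44,0],"turn": [0,0,1],"claw": 45},{"slide": [-27,-46,0],"turn": [0,0,1],"claw": 45},{"slide": [-27,-46,0],"turn": [0,0,1],"claw": 45},{"slide": [-27,-46,0],"turn": [0,0,1],"claw": 45},{"slide": [-27,-46,0],"turn": [0,0,1],"claw": 45}])

```text
t: 36.58
eef_pos: [481.7, -262.3, 104.0]
tcp_rot: [3.141, -0.001, -0.087]
ft_force: [0.9, -0.3, 0.8]
opening: 0.449
grip_force: 0.0
```

>>> jog_arm(targets=[{"slide": [-27,-46,0],"turn": [0,0,0],"claw": 45},{"slide": [-24.5,-38,0],"turn": [0,0,0],"claw": 45},{"slide": [0,0,0],"turn": [0,0,0],"claw": 45},{"slide": [0,0,-40],"turn": [0,0,0],"claw": 45},{"slide": [0,0,0],"turn": [0,0,0],"claw": 45}])

```text
t: 37.2
eef_pos: [430.5, -343.5, 62.1]
tcp_rot: [-3.139, 0.003, -0.087]
ft_force: [-0.1, -0.0, 1.1]
opening: 0.453
grip_force: 0.0
```

>>> jog_arm(targets=[{"slide": [0,-1,-35],"turn": [0,0,0],"claw": 45},{"slide": [0,0,-18],"turn": [0,0,0],"claw": 45},{"slide": [0,0,0],"turn": [0,0,0],"claw": 45}])

```text
t: 37.58
eef_pos: [431.4, -345.3, 10.8]
tcp_rot: [-3.141, 0.001, -0.087]
ft_force: [-0.2, -0.2, 0.1]
opening: 0.448
grip_force: 0.0
```

>>> jog_arm(targets=[{"slide": [0,0,0],"turn": [0,0,0],"claw": 45},{"slide": [0,0,0],"turn": [0,0,0],"claw": 15},{"slide": [0,0,0],"turn": [0,0,0],"claw": 15},{"slide": [0,0,0],"turn": [0,0,0],"claw": 15}])

```text
t: 38.08
eef_pos: [431.2, -346.0, 11.2]
tcp_rot: [3.141, -0.001, -0.088]
ft_force: [-0.1, 0.5, 4.9]
opening: 0.251
grip_force: 30.0
```

>>> jog_arm(targets=[{"slide": [0,0,40],"turn": [0,0,0],"claw": 15},{"slide": [0,0,45],"turn": [0,0,0],"claw": 15},{"slide": [0,0,0],"turn": [0,0,0],"claw": 15}])

```text
t: 38.45
eef_pos: [432.0, -346.8, 98.5]
tcp_rot: [3.138, -0.004, -0.088]
ft_force: [-0.2, 0.4, -0.4]
opening: 0.247
grip_force: 30.0
```

>>> jog_arm(targets=[{"slide": [20,44,0],"turn": [0,0,-1],"claw": 15},{"slide": [23,50,0],"turn": [0,0,-1],"claw": 15},{"slide": [23,51,0],"turn": [0,0,-1],"claw": 15},{"slide": [23,51,0],"turn": [0,0,-1],"claw": 15},{"slide": [23,51,0],"turn": [0,0,-1],"claw": 15}])

```text
t: 39.08
eef_pos: [543.1, -97.0, 94.6]
tcp_rot: [-3.142, 0.001, -0.176]
ft_force: [-0.0, -1.3, -0.8]
opening: 0.246
grip_force: 30.0
```

>>> jog_arm(targets=[{"slide": [23,51,0],"turn": [0,0,0],"claw": 15},{"slide": [18.5,39.4,0],"turn": [0,0,0],"claw": 15},{"slide": [0,0,0],"turn": [0,0,0],"claw": 15},{"slide": [0,0,-20],"turn": [0,0,0],"claw": 15},{"slide": [0,0,0],"turn": [0,0,0],"claw": 15}])

```text
t: 39.7
eef_pos: [583.2, -9.0, 73.9]
tcp_rot: [3.141, 0.004, -0.175]
ft_force: [0.9, -0.7, -0.1]
opening: 0.245
grip_force: 30.0
```

>>> jog_arm(targets=[{"slide": [0,0,0],"turn": [0,0,0],"claw": 15}])

```text
t: 39.83
eef_pos: [584.4, -9.1, 75.7]
tcp_rot: [3.141, 0.0, -0.176]
ft_force: [0.4, 0.5, -0.6]
opening: 0.248
grip_force: 30.0
```

>>> jog_arm(targets=[{"slide": [0.3,0.6,-16],"turn": [0,0,0],"claw": 15},{"slide": [0,0,-3],"turn": [0,0,0],"claw": 15},{"slide": [0,0,-3],"turn": [0,0,0],"claw": 15},{"slide": [0,0,0],"turn": [0,0,0],"claw": 15}])

```text
t: 40.33
eef_pos: [584.8, -7.8, 53.5]
tcp_rot: [3.141, 0.0, -0.175]
ft_force: [0.2, 0.0, 0.3]
opening: 0.245
grip_force: 30.0
```

>>> jog_arm(targets=[{"slide": [0,0,0],"turn": [0,0,0],"claw": 40},{"slide": [0,0,0],"turn": [0,0,0],"claw": 40},{"slide": [0,0,20],"turn": [0,0,0],"claw": 45},{"slide": [-20,0,50],"turn": [0,0,0],"claw": 45},{"slide": [-25,0,50],"turn": [0,0,0],"claw": 10}])

```text
t: 40.95
eef_pos: [539.3, -7.9, 174.8]
tcp_rot: [3.141, 0.0, -0.175]
ft_force: [0.6, -0.4, 1.0]
opening: 0.391
grip_force: 0.0
```

>>> jog_arm(targets=[{"slide": [-30,0,40],"turn": [0,0,0],"claw": 0},{"slide": [-20,0,0],"turn": [0,0,0],"claw": 0},{"slide": [0,0,0],"turn": [0,0,0],"claw": 0},{"slide": [0,0,0],"turn": [0,0,0],"claw": 0}])

```text
t: 41.45
eef_pos: [490.5, -7.9, 213.5]
tcp_rot: [3.142, -0.0, -0.175]
ft_force: [0.5, 0.5, -0.2]
opening: 0.015
grip_force: 0.0
```

```bash
python3 - <<'E'
from h import *
c=snap('wrist'); print(state()['eef_pos'].round(1))
print([n[0].tolist() for n in nuts(c,51,(450,640,-100,60))])
print([(NC+NR@np.array(p)).round(1).tolist() for p in PK])
for b in blobs(c,(45,80,50),(85,255,255),30,60): print('grn',b)
a=cv2.resize(c['frame'],(480,300)); t=snap('top')['frame'][140:290,120:350]
cv2.imwrite('pics/w10.png',np.hstack([cv2.resize(c['frame'][40:260,200:440],(436,400),interpolation=cv2.INTER_CUBIC),cv2.copyMakeBorder(cv2.resize(t,(360,235)),0,165,0,0,0)]))
E
```

```text
[490.5  -7.9 213.3]
[[479.8, -9.8], [516.2, 2.1], [510.5, -34.5], [543.3, -49.1], [552.7, 3.8], [582.9, -8.9], [577.2, -46.8], [616.0, -34.6]]
[[616.5, -34.3], [584.4, -9.3], [577.7, -46.7], [517.5, 2.7], [510.8, -34.7], [478.7, -9.7]]
grn ([688.2, 157.3], [19.5, 26.6], np.float32(80.0), [118.0, 8.0])
```

View pics/w10.png

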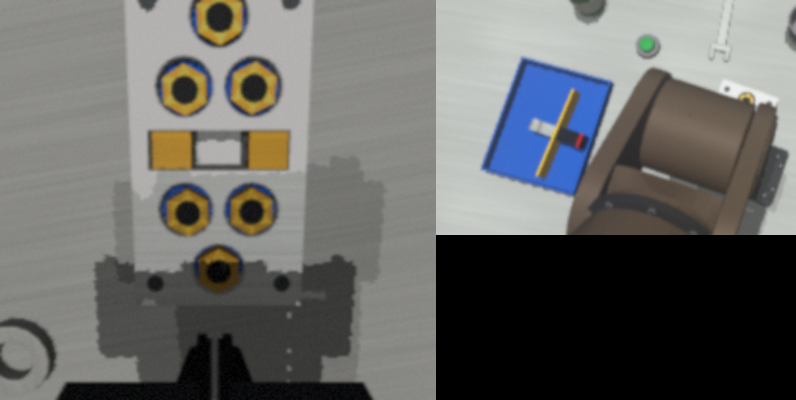

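All six nuts lie in the pockets and the plug is in the tray. Now the green button.

>>> jog_arm(targets=[{"slide": [32,37,0],"turn": [0,0,0],"claw": 0},{"slide": [32,37,0],"turn": [0,0,0],"claw": 0},{"slide": [32,37,0],"turn": [0,0,0],"claw": 0},{"slide": [33,39,0],"turn": [0,0,0],"claw": 0},{"slide": [0,0,0],"turn": [0,0,0],"claw": 0}])

```text
t: 42.18
eef_pos: [620.3, 144.6, 211.9]
tcp_rot: [3.141, 0.001, -0.172]
ft_force: [-0.4, -0.7, -0.1]
opening: 0.005
grip_force: 0.0
```

```bash
python3 - <<'E'
from h import *
c=snap('wrist'); t=snap('top'); print(state()['eef_pos'].round(1))
def gp(c):
    m=cv2.inRange(cv2.cvtColor(c['frame'],cv2.COLOR_BGR2HSV),(45,110,50),(85,255,255))
    out=[]
    for k in cv2.findContours(m,cv2.RETR_EXTERNAL,cv2.CHAIN_APPROX_NONE)[0]:
        w=ray(c,cv2.minEnclosingCircle(k)[0],25)
        if np.hypot(w[0]-691,w[1]-158)<25 and cv2.contourArea(k)>10: out.append((cv2.contourArea(k),cv2.minEnclosingCircle(k)))
    return max(out)
gw,gt=gp(c),gp(t); print(gw,gt)
for z in(15,20,25,30,35): print(z,ray(c,gw[1][0],z)[:2].round(1),ray(t,gt[1][0],z)[:2].round(1), 'diam',np.round(2*gw[1][1]*(-c['R'].T@c['t']-[0,0,z])[2]/c['mtx'][0][0],1))
E
```

```text
[618.8 142.4 212.4]
(428.5, ((289.75, 109.5), 12.260299682617188)) (48.5, ((254.23684692382812, 167.86842346191406), 4.325020790100098))
15 [695.3 161.7] [698.3 161. ] diam 28.3
20 [695.3 161.3] [696.9 159.8] diam 28.0
25 [695.3 160.9] [695.6 158.7] diam 27.6
30 [695.3 160.4] [694.2 157.6] diam 27.2
35 [695.3 160. ] [692.8 156.5] diam 26.8
```

The oil bottle is close to the button, so I'll rotate the gripper so its long side clears the bottle, then press.

>>> jog_arm(targets=[{"slide": [0,0,0],"turn": [0,0,10],"claw": 0},{"slide": [0,0,0],"turn": [0,0,10],"claw": 0},{"slide": [0,0,0],"turn": [0,0,10],"claw": 0},{"slide": [0,0,0],"turn": [0,0,10],"claw": 0},{"slide": [0,0,0],"turn": [0,0,10],"claw": 0}])

```text
t: 42.9
eef_pos: [618.4, 141.0, 213.6]
tcp_rot: [-3.142, 0.0, 0.702]
ft_force: [-0.4, 0.3, -0.0]
opening: 0.004
grip_force: 0.0
```

>>> jog_arm(targets=[{"slide": [0,0,0],"turn": [0,0,10],"claw": 0},{"slide": [20,5,0],"turn": [0,0,10],"claw": 0},{"slide": [36,8,0],"turn": [0,0,0],"claw": 0},{"slide": [20.5,5.8,0],"turn": [0,0,0],"claw": 0},{"slide": [0,0,0],"turn": [0,0,0],"claw": 0}])

```text
t: 43.52
eef_pos: [695.6, 160.0, 212.9]
tcp_rot: [-3.141, 0.001, 1.046]
ft_force: [-1.5, 0.0, -1.3]
opening: 0.008
grip_force: 0.0
```

>>> jog_arm(targets=[{"slide": [0,0,-50],"turn": [0,0,0],"claw": 0},{"slide": [0,0,-50],"turn": [0,0,0],"claw": 0},{"slide": [0,0,-45],"turn": [0,0,0],"claw": 0},{"slide": [0,0,-20],"turn": [0,0,0],"claw": 0},{"slide": [0,0,0],"turn": [0,0,0],"claw": 0}])

```text
t: 44.15
eef_pos: [694.7, 160.5, 48.3]
tcp_rot: [-3.14, 0.001, 1.046]
ft_force: [0.3, -0.2, -0.2]
opening: 0.0
grip_force: 0.0
```

```bash
python3 - <<'E'
from h import *
s=state(); print(s['eef_pos'].round(1),s['ft_force'].round(1)); c=snap('wrist')
print(blobs(c,(45,110,50),(85,255,255),25,30))
E
```

```text
[694.7 160.5  48.3] [ 0.3 -0.2 -0.2]
[([698.3, 165.1], [20.0, 25.4], np.float32(145.6), [318.0, 218.0])]
```

>>> jog_arm(targets=[{"slide": [0,0,-10],"turn": [0,0,0],"claw": 0},{"slide": [0,0,-6],"turn": [0,0,0],"claw": 0},{"slide": [0,0,0],"turn": [0,0,0],"claw": 0}])

```text
t: 44.58
eef_pos: [695.2, 160.9, 32.5]
tcp_rot: [-3.141, 0.0, 1.047]
ft_force: [1.1, -0.4, -0.2]
opening: 0.005
grip_force: 0.0
```

>>> jog_arm(targets=[{"slide": [0,0,-4],"turn": [0,0,0],"claw": 0},{"slide": [0,0,0],"turn": [0,0,0],"claw": 0}])

```text
t: 44.82
eef_pos: [695.2, 160.9, 28.4]
tcp_rot: [-3.141, 0.0, 1.047]
ft_force: [-0.5, 0.4, -0.6]
opening: 0.006
grip_force: 0.0
```

>>> jog_arm(targets=[{"slide": [0,0,-4],"turn": [0,0,0],"claw": 0},{"slide": [0,0,0],"turn": [0,0,0],"claw": 0}])

```text
t: 45.08
eef_pos: [695.1, 160.9, 24.3]
tcp_rot: [-3.141, 0.0, 1.047]
ft_force: [-0.0, 0.7, 0.2]
opening: 0.004
grip_force: 0.0
```

>>> jog_arm(targets=[{"slide": [0,0,-3],"turn": [0,0,0],"claw": 0},{"slide": [0,0,0],"turn": [0,0,0],"claw": 0}])

```text
t: 45.32
eef_pos: [695.5, 161.0, 21.7]
tcp_rot: [3.141, -0.0, 1.047]
ft_force: [0.1, -0.3, 2.4]
opening: 0.005
grip_force: 0.9
```

>>> jog_arm(targets=[{"slide": [0,0,-3],"turn": [0,0,0],"claw": 0},{"slide": [0,0,0],"turn": [0,0,0],"claw": 0}])

```text
t: 45.58
eef_pos: [695.5, 161.0, 18.7]
tcp_rot: [3.141, -0.0, 1.047]
ft_force: [-0.6, -0.2, 2.8]
opening: 0.003
grip_force: 1.7
```

>>> jog_arm(targets=[{"slide": [0,0,-2],"turn": [0,0,0],"claw": 0},{"slide": [0,0,0],"turn": [0,0,0],"claw": 0}])

```text
t: 45.82
eef_pos: [695.5, 160.9, 16.8]
tcp_rot: [3.141, -0.0, 1.047]
ft_force: [1.3, 0.9, 4.7]
opening: 0.005
grip_force: 2.3
```

Contact is at about z=22 and the spring is loading. I'll press until it hits the stop.

>>> jog_arm(targets=[{"slide": [0,0,-1.5],"turn": [0,0,0],"claw": 0},{"slide": [0,0,0],"turn": [0,0,0],"claw": 0}])

```text
t: 46.08
eef_pos: [695.5, 161.0, 16.2]
tcp_rot: [3.141, -0.0, 1.047]
ft_force: [-2.5, -0.5, 11.0]
opening: 0.003
grip_force: 6.0
```

>>> jog_arm(targets=[{"slide": [0,0,-1],"turn": [0,0,0],"claw": 0},{"slide": [0,0,0],"turn": [0,0,0],"claw": 0}])

```text
t: 46.32
eef_pos: [695.6, 161.0, 16.1]
tcp_rot: [3.141, -0.001, 1.047]
ft_force: [-5.1, -1.4, 19.1]
opening: 0.005
grip_force: 9.4
```

The button is at its stop (stiff at z=16.1, 19 N). I'll lift away and check before handing in.

>>> jog_arm(targets=[{"slide": [0,0,10],"turn": [0,0,0],"claw": 0},{"slide": [0,0,50],"turn": [0,0,0],"claw": 0},{"slide": [0,0,60],"turn": [0,0,0],"claw": 0},{"slide": [0,0,60],"turn": [0,0,0],"claw": 0},{"slide": [0,0,0],"turn": [0,0,0],"claw": 0}])

```text
t: 46.95
eef_pos: [696.8, 161.2, 199.3]
tcp_rot: [3.135, -0.005, 1.047]
ft_force: [-0.9, -1.0, -0.3]
opening: 0.002
grip_force: 0.0
```

```bash
python3 - <<'E'
from h import *
s=state(); print(s['eef_pos'].round(1),s['ft_force'].round(1))
c=snap('top')
print(len(nuts(c)),[n[0].tolist() for n in nuts(c,51,(450,640,-100,60))])
print([b for b in blobs(c,(22,140,70),(38,255,255),30,40)])
print(job_done())
E
```

```text
[696.8 161.2 199.3] [-0.9 -1.  -0.3]
0 []
[]
the job is handed in; nothing more can be done
None
```

The job is handed in: the plug lies in the tray, all six nuts sit in their own pockets, and the green button was pressed to its stop. The last overhead check just before hand-in found no nuts or plug at all, probably because the arm blocked the view, so the final state rests on the wrist and top pictures taken before the button press.

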